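# Invert two square bottles on the slanted drying pegs

## Task

Get the draining rack ready and put the two rinsed bottles on it to dry: first push the drip tray fully home under the rack. Then turn each bottle neck down and slide its neck over a peg until the mouth sits on the collar at the peg's foot, the large bottle on the long peg and the small bottle on the short one, and let go. Leave the wash bottle, the hole punch and the sample pot as they are.

Things in the scene. Friction and masses are not known exactly. Their poses are not given: they have to be found in the camera images.
- tray (a joint): slide of the drip tray in the rack, m: 0 = fully home (hard stop), grows as the tray is drawn out of the rack's right-hand end (its -y); drawn out by 0.028 to 0.04 at the start; about 1.5 N of friction, no spring
- tray_front (a point): centre of the outer face of the grey upright plate at the tray's outer end (104 mm wide along the rack's x, from 3 to 43 mm above the worktop); moves with the tray; the tray is pushed home along the rack's +y
- rack: low aluminium draining rack, fixed, 200 mm wide (y) x 110 mm deep (x), slatted deck 52 mm above the worktop; origin on the worktop under its centre; x points roughly away from the robot, y to the left, z up; the drip tray slides in at its right-hand (-y) end; the two pegs stand on it 112 mm apart along y; which side has the long one changes
- large_bottle: large white plastic bottle of square section, lying on its side, hollow and open: 160 mm long in all, body 54 x 54 x 114 mm, then shoulder 16 mm and round neck 30 mm long, 31 mm in diameter (37 mm at the lip), bore 22 mm right through to the hollow body, 0.12 kg. Origin: on its underside as it lies, halfway along the 160 mm; its axis is 27 mm above this, along its own x; the neck points to its -x
- large_bottle_mouth (a point): centre of the large bottle's mouth, on its axis at the end of the neck
- large_bottle_grip (a point): centre of the large bottle's square body, on its axis, 103 mm from the mouth; the side faces are 54 mm apart
- large_bottle_inside (a point): point on the large bottle's axis 95 mm inside its mouth; lies at the long peg's tip when the bottle is fully on
- small_bottle: small white plastic bottle, like the large one but 120 mm long in all: body 44 x 44 x 80 mm, shoulder 16 mm, neck 24 mm long, 31 mm in diameter, bore 22 mm, 0.08 kg. Origin: on its underside as it lies, halfway along the 120 mm; its axis is 22 mm above this, along its own x; the neck points to its -x
- small_bottle_mouth (a point): centre of the small bottle's mouth, on its axis at the end of the neck
- small_bottle_grip (a point): centre of the small bottle's square body, on its axis, 80 mm from the mouth; the side faces are 44 mm apart
- small_bottle_inside (a point): point on the small bottle's axis 60 mm inside its mouth; lies at the short peg's tip when the bottle is fully on
- long_peg_foot (a point): foot of the long grey peg: centre of the collar face (38 mm in diameter) on which the bottle's mouth rests. The peg is 16 mm thick with a round end, stands 95 mm out of the collar and leans 30 degrees from the vertical towards the rack's -x (towards the robot)
- long_peg_tip (a point): round tip of the long peg, on its axis. Keep the hand and wrist clear of the fixed window sill (up to 158 mm high, from x = 0.59) and the window pane above it (x = 0.64), and of the flat power strip behind the rack (43 mm tall)
- short_peg_foot (a point): foot of the short grey peg, as for the long one; this peg stands 60 mm out of its collar, with the same thickness and lean
- short_peg_tip (a point): round tip of the short peg, on its axis
- wash_bottle: bystander: white squeeze bottle with a red spout, 212 mm tall, standing; origin on the worktop under the middle of its outline
- hole_punch: bystander: black hole punch, 190 x 125 x 70 mm; origin at its underside
- pot: bystander: clear sample pot with a blue lid, 51 mm wide, 59 mm tall, standing behind the fixed closed black case (115 mm tall); origin at its underside

How it is judged:
By the outcome, as a careful person would: the job done as asked, in the order asked, and still so for the second after the job is handed in, with the robot touching nothing.
It also fails if it takes over 72 s, if anything falls off the work surface, if the arm or the gripper's body presses on something with over 40 N, if the wrist force passes 120 N, or if a joint passes its speed limit or range.

## Robot

A 6-joint arm with a two-finger parallel gripper is mounted at the origin on the work surface; the furniture and walls round the work are solid. World frame = base frame: x ahead of the robot, y to its left, z up, the work surface at z = 0. Lengths are in m, angles in rad, forces in N, time in s.
With the tool pointing down it reaches from about 0.35 to 0.975 m from the base axis. Payload 4.9 kg.
Tool frame: the origin (TCP) lies between the finger pads; the fingertips stand 22 mm ahead of it and the grasp point (between the pads) lies 3 mm ahead of it; z points along the fingers, y is the line along which they close (so a half turn about z gives the same grasp; the last joint's range is limited). The gripper opens to 85 mm and grips with 20 to 120 N. Pads are 22 mm wide; open, the fingers measure 114 mm over their backs; the gripper's body (76 mm by 85 mm) begins 54 mm behind the grasp point. The pads swing forward as they close: fully open they stand 13 mm farther back than shut.
Start: joints at [-1.468, 0.053, 1.613, -0, 1.476, -0.119], TCP at [0.137, -0.61, 0.253] pointing down, gripper open.
Joint ranges: [-3.01, 3.01], [-1.01, 2.22], [0.06, 2.58], [-1.02, 4.17], [0.09, 2.62], [-3.14, 3.14]. Speed limits (rad/s): [2.57, 2.57, 3.14, 3.14, 3.14, 3.14].

## Interface

Orientations are given as a unit quaternion [w, x, y, z].
In Python, from plant import state, grab_frame, get_calibration, job_done, recognise, regions_of gives the robot as it stands.
- The arm moves only by the tool apply_moves, never from a script. Its argument "targets" is a list of rows, each an object with "translation": the shift along the tool's x, y, z normalised to -1 to 1, where 1 is 100 mm, a list of three; "twist": the turn about the tool's z normalised to -1 to 1, where 1 is 0.1 rad; "hand": the opening, from 0 (shut) to 1 (fully open). A call has 1 to 8 rows; each row shifts and turns the commanded pose from where the row before left it, along the tool's axes as they then stand; what a row does not reach is not made up. A row lasts 1/10 s, in which the tool goes at most 50 mm and 8.59 degrees, less where a joint would pass 70% of its speed; a pose out of reach is approached as far as the arm can. A call with a number of a shift or a turn outside -1 to 1 is refused whole. A call with a gripper value outside its range is refused whole. The fingers move at their own pace and stop on an object; the grip force is fixed at half the most. Time passes only in rows, so rows that do not move let the fingers close. It gives the time, the measured TCP pose, the force, the opening and the grip force at its end, in the units of the state.
- state(): the state, without advancing time (a new reading comes with each control period).
- grab_frame(name): name is "scene" or "top" or "wrist"; returns the picture (480x640x3 uint8, red, green, blue); there is no depth.
- get_calibration(name): a dict with "camera_matrix" (3x3 intrinsics, pixels), "pose" (4x4, takes a point from camera to world coordinates). Camera axes: x right, y up, looking along -z (the intrinsics and any distortion apply to the point x, -y, -z); pixel columns grow to the right and rows downward; lengths in m; the calibration is good to about 2 mm. The wrist camera is an equidistant fisheye: a pixel r from the principal point sees the ray r / f radians off the axis. A picture is of the moment at which its call begins: read the wrist's pose just before it. get_calibration takes no time and is no camera call; for the wrist camera it gives the pose at the moment of the call.
- job_done(): hands the job in; it is judged then, once.
Trained networks look in the newest picture that a camera, given by its name, has taken for a name from the list of things; names that differ only in an ending like _2 or _b are one class to them, and where a whole thing is asked for, a point or a joint stands for the part that bears it (a point fixed in the world has none). Each returns a list of dicts, best first, with "score" (0 to 1); they miss things now and then, are a little off and sometimes report something else, mostly with a low value. They report only what shows in the picture. A call takes as long as a camera call.
- recognise(camera, query): "point" ([x, y, z] in m, in world coordinates, good to about 4 mm: the middle of the surface that is visible of it).
- regions_of(camera, query): "pixels" (480x640 bool, what is visible of it).
The state is a dict: "time": time; "joint_pos": joint angles; "joint_vel": joint speeds; "joint_efforts": joint torques, N m; "tool_pos": TCP position; "tool_rot": TCP orientation; "contact_force": force on the tool from outside, world axes, zero at the start; "ft_torque": the same for the moment, N m; "gripper_width": opening from 0.0 (shut) to 1.0 (fully open); "grasp_force": force on a finger pad.
Only numpy, scipy, OpenCV 4.12 (cv2) and the standard library are available. Lean on these libraries where they do the work, as an engineer would, in place of code of your own. Each camera call takes 0.05 s, during which the arm holds its last target. There are 200 camera calls.

## Working session

There is one attempt and no reset: what is moved stays moved. The work goes in short steps, Python scripts to look and compute and a tool call to move; the robot and the scene stay as the last step left them, time stands still between calls to the robot, and variables do not carry over. Pictures are saved under pics/ and viewed, at most 10 in all, crops included, and the job is handed in when it is done.

Besides the shell and the picture viewer there is one more tool, called after "Request:" in YAML: its name, and indented under it one key for each argument. apply_moves: Moves the arm, as the interface text tells. Its arguments: {"type":"object","properties":{"targets":{"type":"array"}},"required":["targets"]}

```bash
mkdir -p pics; ls; python3 - <<'E'
from plant import *
import cv2,numpy as np
np.set_printoptions(precision=4,suppress=True)
s=state(); print({k:np.round(v,4).tolist() for k,v in s.items()})
for n in("scene","top"):
    f=grab_frame(n); cv2.imwrite(f"pics/{n}0.png",f[:,:,::-1])
    print(n,get_calibration(n)["pose"])
    for q in("rack","tray_front","large_bottle","small_bottle","large_bottle_mouth","large_bottle_grip","small_bottle_mouth","small_bottle_grip","long_peg_foot","long_peg_tip","short_peg_foot","short_peg_tip","wash_bottle","hole_punch","pot"):
        r=recognise(n,q); print(q,[(np.round(d["point"],3).tolist(),round(d["score"],2)) for d in r[:2]])
E
```

```text
pics
{'time': 0.0, 'joint_pos': [-1.468, 0.0534, 1.6143, -0.0, 1.476, -0.119], 'joint_vel': [0.0001, -0.0002, 0.0009, -0.0006, -0.001, 0.0003], 'joint_efforts': [0.0008, -39.3676, -37.0181, -0.0001, 0.007, 0.0], 'tool_pos': [0.1374, -0.6091, 0.2521], 'tool_rot': [-0.001, 0.9939, 0.1107, -0.0], 'contact_force': [0.1978, 0.1579, 0.0353], 'ft_torque': [0.0025, -0.0124, -0.0159], 'grasp_force': 0.0, 'gripper_width': 0.9992}
scene [[ 0.7565  0.2799 -0.591  -0.5929]
 [-0.6537  0.301  -0.6943 -1.1816]
 [-0.0164  0.9116  0.4107  0.8137]
 [ 0.      0.      0.      1.    ]]
rack [([0.365, 0.231, 0.015], 0.57), ([0.372, 0.246, 0.013], 0.51)]
tray_front [([0.373, 0.246, 0.015], 0.92)]
large_bottle [([0.478, 0.098, 0.058], 0.51)]
small_bottle [([0.438, -0.423, 0.034], 0.62)]
large_bottle_mouth [([0.478, 0.093, 0.054], 0.47)]
large_bottle_grip [([0.48, 0.093, 0.05], 0.66)]
small_bottle_mouth [([0.439, -0.424, 0.037], 0.84)]
small_bottle_grip [([0.438, -0.427, 0.03], 0.81)]
long_peg_foot []
long_peg_tip [([0.372, 0.244, 0.014], 0.61)]
short_peg_foot []
short_peg_tip [([0.37, 0.248, 0.011], 0.39)]
w
[... 367 characters left out ...]
ray_front [([0.384, 0.25, 0.011], 0.89)]
large_bottle [([0.477, 0.041, 0.052], 0.7)]
small_bottle [([0.454, -0.438, 0.045], 0.66)]
large_bottle_mouth [([0.48, 0.043, 0.057], 0.97)]
large_bottle_grip [([0.48, 0.039, 0.051], 0.86)]
small_bottle_mouth [([0.459, -0.436, 0.041], 0.79)]
small_bottle_grip [([0.459, -0.442, 0.04], 0.92), ([0.475, 0.042, 0.054], 0.53)]
long_peg_foot [([0.317, 0.364, 0.072], 0.52)]
long_peg_tip []
short_peg_foot [([0.384, 0.276, 0.064], 0.58)]
short_peg_tip [([0.384, 0.277, 0.067], 0.63), ([0.455, -0.441, 0.042], 0.56)]
wash_bottle [([0.369, -0.542, 0.128], 0.62)]
hole_punch [([0.47, 0.564, 0.05], 0.77), ([0.318, 0.361, 0.07], 0.2)]
pot [([0.52, -0.169, 0.061], 0.75)]
```

View pics/scene0.png

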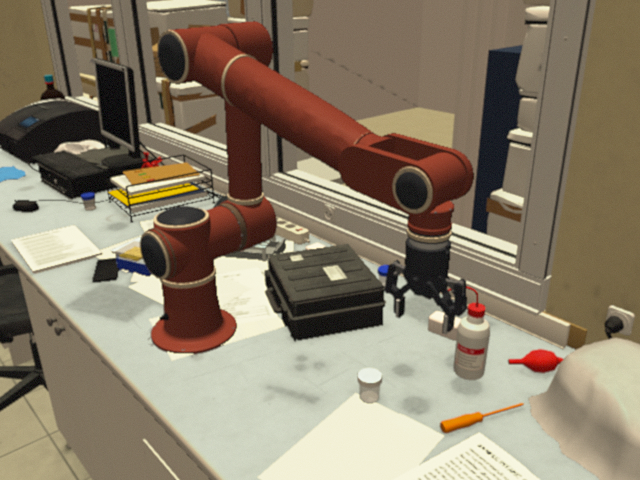

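View pics/top0.png

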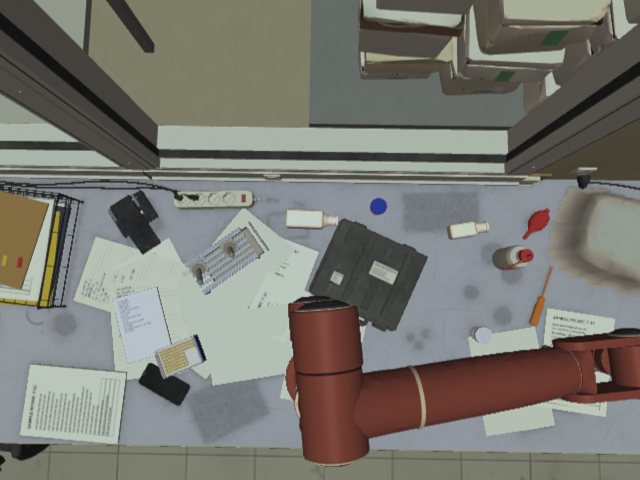

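Request:
apply_moves:
  targets:
    - {"translation":[0,0.5,0],"twist":0,"hand":1}
    - {"translation":[0,0.5,0],"twist":0,"hand":1}
    - {"translation":[0,0.5,0],"twist":0,"hand":1}
    - {"translation":[0,0.5,0],"twist":0,"hand":1}
    - {"translation":[0,0.5,0],"twist":0,"hand":1}
    - {"translation":[0,0.5,0],"twist":0,"hand":1}
    - {"translation":[0,0.5,0],"twist":0,"hand":1}
    - {"translation":[0,0.5,0],"twist":0,"hand":1}

```text
time: 2.4
tool_pos: [0.2181, -0.9695, 0.2531]
tool_rot: [0.002, 0.994, 0.111, 0.0]
contact_force: [0.1, -1.3, 0.3]
gripper_width: 0.996
grasp_force: 0.0
```

Request:
apply_moves:
  targets:
    - {"translation":[0,0.5,0],"twist":0,"hand":1}
    - {"translation":[0,0.5,0],"twist":0,"hand":1}

```text
time: 2.6
tool_pos: [0.2241, -0.995, 0.2159]
tool_rot: [0.013, 0.994, 0.111, 0.003]
contact_force: [0.6, -0.4, -5.2]
gripper_width: 0.997
grasp_force: 0.0
```

Request:
apply_moves:
  targets:
    - {"translation":[0,0.5,-0.2],"twist":0,"hand":1}
    - {"translation":[0,0.5,-0.2],"twist":0,"hand":1}
    - {"translation":[0,0.5,-0.2],"twist":0,"hand":1}
    - {"translation":[0,0,0],"twist":0,"hand":1}

```text
time: 3.0
tool_pos: [0.2277, -1.0113, 0.2804]
tool_rot: [0.076, 0.991, 0.11, 0.008]
contact_force: [0.2, -0.5, 0.3]
gripper_width: 0.997
grasp_force: 0.0
```

```bash
python3 - <<'E'
from plant import *
import numpy as np
s=state(); print({k:np.round(v,4).tolist() for k,v in s.items()})
E
```

```text
{'time': 3.0, 'joint_pos': [-1.4236, 1.1561, 0.0549, 0.0109, 1.7788, -0.0717], 'joint_vel': [0.0003, 0.0324, -0.0014, -0.0004, 0.0168, -0.0021], 'joint_efforts': [-0.1659, -75.4181, -44.5166, 0.0362, -0.5827, 0.0016], 'tool_pos': [0.2277, -1.0113, 0.2804], 'tool_rot': [0.0756, 0.991, 0.1104, 0.0081], 'contact_force': [0.1778, -0.4648, 0.2864], 'ft_torque': [0.0984, 0.0084, 0.024], 'grasp_force': 0.0, 'gripper_width': 0.9973}
```

Request:
apply_moves:
  targets:
    - {"translation":[0,-0.5,0],"twist":0,"hand":1}
    - {"translation":[0,-0.5,0],"twist":0,"hand":1}
    - {"translation":[0,-0.5,0],"twist":0,"hand":1}

```text
time: 3.3
tool_pos: [0.2072, -0.9256, 0.2672]
tool_rot: [0.076, 0.991, 0.11, 0.008]
contact_force: [-0.1, -1.4, 1.0]
gripper_width: 1.003
grasp_force: 0.0
```

```bash
python3 - <<'E'
from plant import *
import numpy as np
s=state(); print({k:np.round(v,4).tolist() for k,v in s.items()})
E
```

```text
{'time': 3.3, 'joint_pos': [-1.4322, 0.7468, 0.7157, 0.0119, 1.527, -0.0828], 'joint_vel': [-0.0395, -1.4419, 2.1998, 0.0049, -0.8003, -0.0474], 'joint_efforts': [1.0958, -57.0953, -40.7639, 0.0473, 0.4771, 0.0417], 'tool_pos': [0.2072, -0.9256, 0.2672], 'tool_rot': [0.0758, 0.991, 0.1104, 0.0081], 'contact_force': [-0.0769, -1.3545, 0.981], 'ft_torque': [0.0191, 0.0325, -0.0023], 'grasp_force': 0.0, 'gripper_width': 1.0025}
```

Request:
apply_moves:
  targets:
    - {"translation":[0,-0.49,-0.1],"twist":0,"hand":0.5}
    - {"translation":[0,-0.49,-0.1],"twist":0,"hand":0.5}
    - {"translation":[0,-0.49,-0.1],"twist":0,"hand":0.5}
    - {"translation":[0,-0.49,-0.1],"twist":0,"hand":0.5}
    - {"translation":[0,-0.49,-0.1],"twist":0,"hand":0.5}
    - {"translation":[0,-0.49,-0.1],"twist":0,"hand":0.5}
    - {"translation":[0,-0.49,-0.1],"twist":0,"hand":0.5}
    - {"translation":[0,-0.49,-0.1],"twist":0,"hand":0.5}

```text
time: 4.1
tool_pos: [0.1191, -0.5352, 0.291]
tool_rot: [0.076, 0.991, 0.11, 0.008]
contact_force: [0.2, 0.5, 0.7]
gripper_width: 0.503
grasp_force: 0.0
```

Request:
apply_moves:
  targets:
    - {"translation":[0,-0.49,-0.1],"twist":0,"hand":0.5}
    - {"translation":[0,-0.49,-0.1],"twist":0,"hand":0.5}
    - {"translation":[0,-0.49,-0.1],"twist":0,"hand":0.5}
    - {"translation":[0,-0.49,-0.1],"twist":0,"hand":0.5}

```text
time: 4.5
tool_pos: [0.0752, -0.3397, 0.3019]
tool_rot: [0.076, 0.991, 0.111, 0.007]
contact_force: [-0.7, 0.0, 0.8]
gripper_width: 0.502
grasp_force: 0.0
```

```bash
python3 - <<'E'
from plant import *
import numpy as np
s=state(); print({k:np.round(v,4).tolist() for k,v in s.items()})
E
```

```text
{'time': 4.5, 'joint_pos': [-1.594, -0.8371, 2.1989, 0.0346, 1.6314, -0.2412], 'joint_vel': [-0.35, -1.653, 0.7984, 0.0487, 0.8365, -0.3138], 'joint_efforts': [1.7438, 5.173, -37.226, 0.1903, -1.3175, 0.2839], 'tool_pos': [0.0752, -0.3397, 0.3019], 'tool_rot': [0.0757, 0.9909, 0.1108, 0.0072], 'contact_force': [-0.6951, 0.0154, 0.8169], 'ft_torque': [0.0772, -0.002, 0.0767], 'grasp_force': 0.0, 'gripper_width': 0.5021}
```

Request:
apply_moves:
  targets:
    - {"translation":[0,-0.4,-0.06],"twist":0,"hand":0.5}
    - {"translation":[0,-0.4,-0.06],"twist":0,"hand":0.5}
    - {"translation":[0,-0.4,-0.06],"twist":0,"hand":0.5}

```text
time: 4.8
tool_pos: [0.0607, -0.2786, 0.3091]
tool_rot: [0.051, 0.993, 0.11, 0.005]
contact_force: [-0.2, -0.5, -0.4]
gripper_width: 0.499
grasp_force: 0.0
```

```bash
python3 - <<'E'
from plant import *
import numpy as np
s=state(); print({k:np.round(v,4).tolist() for k,v in s.items()})
E
```

```text
{'time': 4.8, 'joint_pos': [-1.6471, -1.0109, 2.2621, 0.0301, 1.7917, -0.2892], 'joint_vel': [-0.0138, 0.0009, -0.1513, -0.0638, 0.331, -0.0284], 'joint_efforts': [-0.1985, -8.3375, -37.2061, 0.1259, -0.5013, -0.0105], 'tool_pos': [0.0607, -0.2786, 0.3091], 'tool_rot': [0.0511, 0.9926, 0.1101, 0.0053], 'contact_force': [-0.2019, -0.5163, -0.3816], 'ft_torque': [0.072, -0.0215, 0.0033], 'grasp_force': 0.0, 'gripper_width': 0.4989}
```

Request:
apply_moves:
  targets:
    - {"translation":[0,-0.4,0],"twist":0,"hand":0.3}
    - {"translation":[0,-0.4,0],"twist":0,"hand":0.3}

```text
time: 5.0
tool_pos: [0.0575, -0.2661, 0.3132]
tool_rot: [0.028, 0.993, 0.111, 0.003]
contact_force: [-0.9, 0.4, -0.1]
gripper_width: 0.3
grasp_force: 0.0
```

```bash
python3 - <<'E'
from plant import *
import numpy as np
s=state(); print({k:np.round(v,4).tolist() for k,v in s.items()})
E
```

```text
{'time': 5.0, 'joint_pos': [-1.6494, -1.0109, 2.2538, 0.0163, 1.8451, -0.2957], 'joint_vel': [-0.0166, -0.0013, -0.0273, -0.0687, 0.2803, -0.0367], 'joint_efforts': [0.023, -5.9344, -37.8297, 0.1051, -0.4067, 0.0328], 'tool_pos': [0.0575, -0.2661, 0.3132], 'tool_rot': [0.0278, 0.9935, 0.1107, 0.0027], 'contact_force': [-0.8982, 0.3925, -0.1349], 'ft_torque': [-0.0242, -0.0067, -0.0057], 'grasp_force': 0.0, 'gripper_width': 0.2996}
```

Request:
apply_moves:
  targets:
    - {"translation":[0,-0.4,0],"twist":0,"hand":0}
    - {"translation":[0,-0.4,0],"twist":0,"hand":0}
    - {"translation":[0,0.4,-0.3],"twist":0,"hand":0}
    - {"translation":[0,0.4,-0.3],"twist":0,"hand":0}
    - {"translation":[0,0.4,-0.3],"twist":0,"hand":0}
    - {"translation":[0,0.4,-0.1],"twist":0,"hand":0}

```text
time: 5.6
tool_pos: [0.0895, -0.4101, 0.4246]
tool_rot: [0.006, 0.994, 0.111, 0.0]
contact_force: [0.2, 0.6, 1.0]
gripper_width: 0.001
grasp_force: 0.0
```

Request:
apply_moves:
  targets:
    - {"translation":[0.42,-0.22,0],"twist":0,"hand":0}
    - {"translation":[0.42,-0.22,0],"twist":0,"hand":0}
    - {"translation":[0.42,-0.22,0],"twist":0,"hand":0}
    - {"translation":[0.42,-0.22,0],"twist":0,"hand":0}
    - {"translation":[0.42,-0.22,0],"twist":0,"hand":0}
    - {"translation":[0.42,-0.22,0],"twist":0,"hand":0}
    - {"translation":[0.42,-0.22,0],"twist":0,"hand":0}
    - {"translation":[0.42,-0.22,0],"twist":0,"hand":0}

```text
time: 6.4
tool_pos: [0.3787, -0.1606, 0.4207]
tool_rot: [0.004, 0.994, 0.111, 0.002]
contact_force: [0.3, -2.4, 0.5]
gripper_width: 0.003
grasp_force: 0.0
```

Request:
apply_moves:
  targets:
    - {"translation":[0.1,-0.45,0],"twist":0,"hand":0}
    - {"translation":[0.1,-0.45,0],"twist":0,"hand":0}
    - {"translation":[0.1,-0.45,0],"twist":0,"hand":0}
    - {"translation":[0.1,-0.45,0],"twist":0,"hand":0}
    - {"translation":[0,-0.45,0],"twist":0,"hand":0}
    - {"translation":[0,-0.45,0],"twist":0,"hand":0}
    - {"translation":[0,0,0],"twist":0,"hand":0}

```text
time: 7.1
tool_pos: [0.3555, 0.1137, 0.4195]
tool_rot: [0.002, 0.993, 0.116, 0.003]
contact_force: [0.8, -0.7, 0.7]
gripper_width: 0.002
grasp_force: 0.0
```

```bash
cat > h.py <<'E'
from plant import *
import numpy as np, cv2
from scipy.spatial.transform import Rotation as R
np.set_printoptions(precision=4,suppress=True)
def pose():
    s=state(); q=np.array(s["tool_rot"]); return np.array(s["tool_pos"]),R.from_quat(q[[1,2,3,0]]).as_matrix()
def st():
    s=state(); p,M=pose(); print("t",round(s["time"],2),"p",p,"z",M[:,2],"y",M[:,1],"j",np.array(s["joint_pos"]),"w",round(s["gripper_width"],3),"g",round(s["grasp_force"],1),"F",np.array(s["contact_force"]))
def rel(target):
    p,M=pose(); return M.T@(np.array(target)-p)*10
def rec(cam,qs,k=2):
    for q in qs:
        print(cam,q,[(np.round(d["point"],3).tolist(),round(d["score"],2)) for d in recognise(cam,q)[:k]])
def snap(cam,name):
    f=grab_frame(cam); cv2.imwrite(f"pics/{name}.png",f[:,:,::-1]); return f
def ray(cam,uv,C=None):
    C=C or get_calibration(cam); K=np.array(C["camera_matrix"]); T=np.array(C["pose"])
    x=(np.array(uv,float)-[K[0,2],K[1,2]])/[K[0,0],K[1,1]]
    if cam=="wrist":
        r=np.linalg.norm(x); d=np.array([x[0]/r*np.sin(r),-x[1]/r*np.sin(r),-np.cos(r)])
    else: d=np.array([x[0],-x[1],-1])
    return T[:3,3],T[:3,:3]@d
def at(cam,uv,z):
    o,d=ray(cam,uv); return o+d*(z-o[2])/d[2]
def proj(cam,P):
    C=get_calibration(cam); K=np.array(C["camera_matrix"]); T=np.array(C["pose"])
    p=T[:3,:3].T@(np.array(P)-T[:3,3]); q=np.array([p[0],-p[1]]); rr=np.linalg.norm(q)
    x=q/rr*np.arctan2(rr,-p[2]) if cam=="wrist" else q/-p[2]
    return x*[K[0,0],K[1,1]]+[K[0,2],K[1,2]]
E
python3 - <<'E'
from h import *
st(); snap("wrist","w1"); print(get_calibration("wrist"))
rec("wrist",("tray_front","long_peg_foot","long_peg_tip","short_peg_foot","short_peg_tip","rack"))
E
```

```text
t 7.1 p [0.3555 0.1137 0.4195] z [ 0.0054 -0.0025 -1.    ] y [ 0.2302 -0.9731  0.0037] j [ 0.1117 -0.615   1.8827 -0.0032  1.8687  1.4493] w 0.002 g 0.0 F [ 0.7809 -0.6955  0.6845]
{'camera_matrix': array([[371.6483,   0.    , 325.34  ],
       [  0.    , 371.6483, 242.9825],
       [  0.    ,   0.    ,   1.    ]]), 'pose': array([[ 0.2263,  0.9288,  0.2935,  0.4327],
       [-0.974 ,  0.2142,  0.0733,  0.1298],
       [ 0.0052, -0.3025,  0.9531,  0.54  ],
       [ 0.    ,  0.    ,  0.    ,  1.    ]])}
wrist tray_front [([0.385, 0.245, 0.006], 0.65)]
wrist long_peg_foot [([0.317, 0.357, 0.076], 0.6)]
wrist long_peg_tip [([0.321, 0.355, 0.075], 0.62), ([0.383, 0.25, 0.007], 0.4)]
wrist short_peg_foot [([0.391, 0.27, 0.073], 0.81)]
wrist short_peg_tip []
wrist rack [([0.369, 0.271, 0.047], 0.57), ([0.362, -0.534, 0.012], 0.43)]
```

View pics/w1.png

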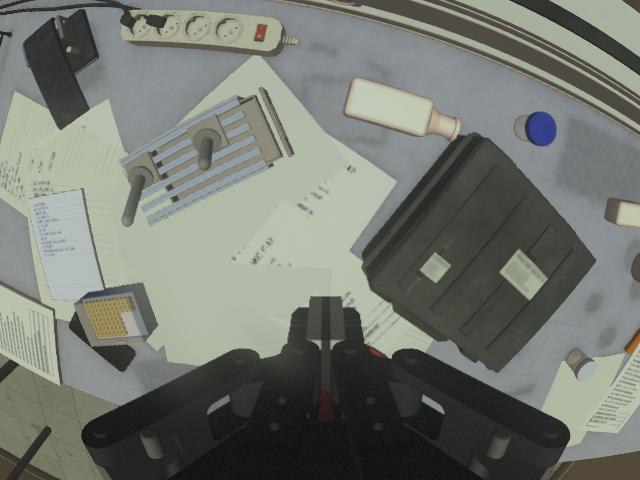

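```bash
python3 - <<'E'
from h import *
for n,uv,z in [("plate far",(262,89),.043),("plate near",(291,155),.043),("rackR far",(240,97),.052),("rackR near",(278,163),.052),("rackL near",(150,223),.052),("rackL far",(121,162),.052),("Lfoot",(140,175),.07),("Ltip",(129,221),.15),("Sfoot",(207,141),.07),("Stip",(204,166),.12),
 ("LB base far",(359,79),.027),("LB base near",(345,114),.027),("LB sh far",(436,98),.04),("LB sh near",(419,136),.04),("LB mouth",(457,128),.027)]: print(n,at("wrist",uv,z))
rec("wrist",("large_bottle_grip","large_bottle_mouth","large_bottle"))
E
```

```text
plate far [0.4697 0.2162 0.043 ]
plate near [0.3902 0.16   0.043 ]
rackR far [0.4538 0.2411 0.052 ]
rackR near [0.3772 0.174  0.052 ]
rackL near [0.258  0.3456 0.052 ]
rackL far [0.3394 0.4038 0.052 ]
Lfoot [0.3296 0.3602 0.07  ]
Ltip [0.2903 0.3301 0.15  ]
Sfoot [0.3903 0.2692 0.07  ]
Stip [0.3656 0.2526 0.12  ]
LB base far [0.5115 0.0937 0.027 ]
LB base near [0.4596 0.1015 0.027 ]
LB sh far [ 0.5124 -0.0127  0.04  ]
LB sh near [ 0.4548 -0.002   0.04  ]
LB mouth [ 0.4819 -0.0569  0.027 ]
wrist large_bottle_grip [([0.48, 0.046, 0.052], 0.92)]
wrist large_bottle_mouth [([0.476, 0.047, 0.058], 0.9)]
wrist large_bottle [([0.48, 0.049, 0.049], 0.65)]
```

Request:
apply_moves:
  targets:
    - {"translation":[0,0,0.1],"twist":-1,"hand":0}
    - {"translation":[0,0,0.1],"twist":-1,"hand":0}
    - {"translation":[0,0,0.1],"twist":-1,"hand":0}
    - {"translation":[0,0,0.1],"twist":-1,"hand":0}
    - {"translation":[0,0,0.1],"twist":-1,"hand":0}
    - {"translation":[0,0,0.1],"twist":-1,"hand":0}
    - {"translation":[0,0,0.1],"twist":-1,"hand":0}
    - {"translation":[0,0,0.1],"twist":-1,"hand":0}

```text
time: 8.4
tool_pos: [0.3578, 0.1087, 0.337]
tool_rot: [0.002, 0.872, 0.49, -0.0]
contact_force: [0.3, -0.6, 0.6]
gripper_width: 0.004
grasp_force: 0.0
```

Request:
apply_moves:
  targets:
    - {"translation":[0,0,0.1],"twist":-1,"hand":0}
    - {"translation":[0,0,0.1],"twist":-1,"hand":0}
    - {"translation":[0,0,0.1],"twist":-1,"hand":0}
    - {"translation":[0,0,0.1],"twist":-1,"hand":0}
    - {"translation":[0,0,0.1],"twist":-1,"hand":0}
    - {"translation":[0,0,0.1],"twist":-1,"hand":0}
    - {"translation":[0,0,0.1],"twist":-1,"hand":0}
    - {"translation":[0,0,0.1],"twist":-1,"hand":0}

```text
time: 9.2
tool_pos: [0.358, 0.1083, 0.257]
tool_rot: [0.002, 0.612, 0.791, -0.001]
contact_force: [-0.1, -0.3, -0.3]
gripper_width: 0.004
grasp_force: 0.0
```

Request:
apply_moves:
  targets:
    - {"translation":[0,0,0.1],"twist":-1,"hand":0}
    - {"translation":[0,0,0.1],"twist":-1,"hand":0}
    - {"translation":[0,0,0.1],"twist":-1,"hand":0}
    - {"translation":[0,0,0.1],"twist":-0.5,"hand":0}
    - {"translation":[0,0,0],"twist":0,"hand":0}

```text
time: 9.7
tool_pos: [0.3572, 0.1081, 0.2159]
tool_rot: [0.001, 0.467, 0.884, -0.002]
contact_force: [0.2, 0.5, 0.3]
gripper_width: 0.001
grasp_force: 0.0
```

```bash
python3 - <<'E'
from h import *
st(); print(rel([.456,.148,.046]))
E
```

```text
t 9.7 p [0.3572 0.1081 0.2159] z [-0.001  -0.0045 -1.    ] y [ 0.8254  0.5645 -0.0034] j [ 0.0969 -0.5972  2.2034 -0.0044  1.5368 -0.5028] w 0.001 g 0.0 F [0.1765 0.4757 0.2855]
[-0.2234  1.0464  1.6957]
```

Request:
apply_moves:
  targets:
    - {"translation":[-0.08,0.35,0.1],"twist":0,"hand":0}
    - {"translation":[-0.08,0.35,0.1],"twist":0,"hand":0}
    - {"translation":[-0.08,0.35,0.1],"twist":0,"hand":0}
    - {"translation":[0,0,0.35],"twist":0,"hand":0}
    - {"translation":[0,0,0.35],"twist":0,"hand":0}
    - {"translation":[0,0,0.35],"twist":0,"hand":0}
    - {"translation":[0,0,0.35],"twist":0,"hand":0}
    - {"translation":[0,0,0],"twist":0,"hand":0}

```text
time: 10.5
tool_pos: [0.4546, 0.1465, 0.0429]
tool_rot: [-0.002, 0.467, 0.884, -0.005]
contact_force: [-0.3, -0.2, 0.1]
gripper_width: -0.002
grasp_force: 0.0
```

Request:
apply_moves:
  targets:
    - {"translation":[0.15,0,0],"twist":0,"hand":0}
    - {"translation":[0.15,0,0],"twist":0,"hand":0}
    - {"translation":[0.1,0,0],"twist":0,"hand":0}
    - {"translation":[0.05,0,0],"twist":0,"hand":0}
    - {"translation":[0.05,0,0],"twist":0,"hand":0}

```text
time: 11.0
tool_pos: [0.4309, 0.1895, 0.0488]
tool_rot: [0.003, 0.466, 0.885, -0.001]
contact_force: [1.4, -1.3, 1.3]
gripper_width: -0.005
grasp_force: 0.9
```

```bash
python3 - <<'E'
from h import *
st(); snap("wrist","w2")
E
```

```text
t 11.0 p [0.4309 0.1895 0.0488] z [ 0.0055 -0.0043 -1.    ] y [0.824  0.5665 0.0021] j [ 0.2591 -0.0946  2.1247 -0.0063  1.1073 -0.3404] w -0.005 g 0.9 F [ 1.4407 -1.3249  1.3442]
```

View pics/w2.png

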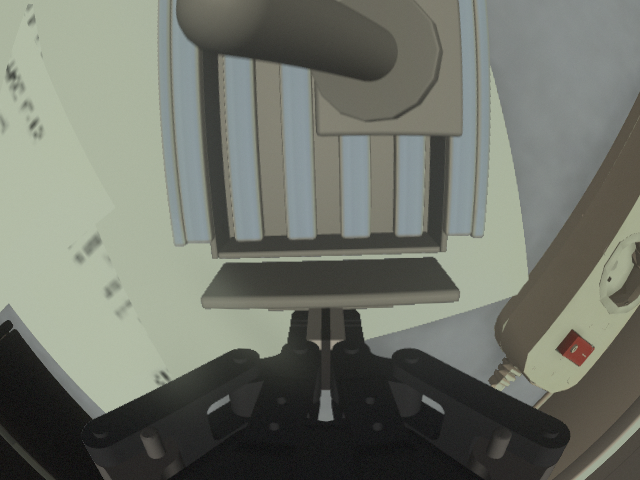

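Request:
apply_moves:
  targets:
    - {"translation":[0.05,0,0],"twist":0,"hand":0}
    - {"translation":[0.05,0,0],"twist":0,"hand":0}
    - {"translation":[0.05,0,0],"twist":0,"hand":0}
    - {"translation":[0.05,0,0],"twist":0,"hand":0}

```text
time: 11.45
tool_pos: [0.4188, 0.2055, 0.0473]
tool_rot: [0.002, 0.466, 0.885, -0.001]
contact_force: [1.2, -1.0, 1.5]
gripper_width: 0.002
grasp_force: 1.0
```

Request:
apply_moves:
  targets:
    - {"translation":[0.04,0,0],"twist":0,"hand":0}
    - {"translation":[0.03,0,0],"twist":0,"hand":0}

```text
time: 11.65
tool_pos: [0.4161, 0.2092, 0.0473]
tool_rot: [0.005, 0.465, 0.885, -0.003]
contact_force: [9.9, -17.2, -0.8]
gripper_width: 0.003
grasp_force: 9.9
```

Request:
apply_moves:
  targets:
    - {"translation":[0.03,0,0],"twist":0,"hand":0}
    - {"translation":[0.02,0,0],"twist":0,"hand":0}

```text
time: 11.85
tool_pos: [0.416, 0.2095, 0.0475]
tool_rot: [0.01, 0.464, 0.886, -0.006]
contact_force: [18.7, -31.7, -5.3]
gripper_width: 0.0
grasp_force: 18.4
```

Request:
apply_moves:
  targets:
    - {"translation":[-0.2,0,0],"twist":0,"hand":0}
    - {"translation":[-0.1,0,-0.3],"twist":0,"hand":0.5}
    - {"translation":[0,0,-0.45],"twist":0,"hand":1}
    - {"translation":[0,0,-0.45],"twist":1,"hand":1}
    - {"translation":[0,0,0],"twist":1,"hand":1}
    - {"translation":[0,0,0],"twist":1,"hand":1}
    - {"translation":[0,0,0],"twist":1,"hand":1}
    - {"translation":[0,0,0],"twist":1,"hand":1}

```text
time: 12.65
tool_pos: [0.4281, 0.1913, 0.1668]
tool_rot: [0.001, 0.672, 0.741, -0.001]
contact_force: [0.5, -0.9, -0.3]
gripper_width: 1.006
grasp_force: 0.0
```

Request:
apply_moves:
  targets:
    - {"translation":[0,0,0],"twist":1,"hand":1}
    - {"translation":[0,0,0],"twist":0.3,"hand":1}
    - {"translation":[0,0,0],"twist":0,"hand":1}

```text
time: 12.95
tool_pos: [0.4281, 0.1912, 0.1666]
tool_rot: [0.002, 0.717, 0.697, -0.001]
contact_force: [-0.1, 0.2, 0.4]
gripper_width: 1.007
grasp_force: 0.0
```

```bash
python3 - <<'E'
from h import *
st(); print(rel([.485,.072,.032]))
f=grab_frame("wrist")
r=regions_of("wrist","large_bottle")
for d in r[:2]:
    m=d["pixels"]; rr=cv2.minAreaRect(np.argwhere(m)[:,::-1].astype(np.float32)); print(d["score"],m.sum(),rr)
    for c in cv2.boxPoints(rr): print(c,at("wrist",c,.04))
rec("wrist",("tray_front","large_bottle_grip"))
cv2.imwrite("pics/w3.png",f[:,:,::-1])
E
```

```text
t 12.95 p [0.4281 0.1912 0.1666] z [ 0.0005 -0.0038 -1.    ] y [ 0.9996 -0.0286  0.0006] j [ 0.2633 -0.2646  2.0535 -0.0039  1.3532  0.2928] w 1.007 g 0.0 F [-0.0552  0.217   0.387 ]
[-1.1703  0.6022  1.3513]
0.56 7101 ((393.0777587890625, 370.0602111816406), (70.88481140136719, 116.00942993164062), 2.7702159881591797)
[354.8734 426.2842] [0.4512 0.0098 0.04  ]
[360.4802 310.4103] [0.4539 0.135  0.04  ]
[431.2822 313.8362] [0.5098 0.1289 0.04  ]
[425.6754 429.7101] [ 0.5203 -0.0031  0.04  ]
0.29 3998 ((99.05935668945312, 16.97672462463379), (35.742286682128906, 188.36709594726562), 89.14490509033203)
[4.6196 0.5131] [0.1518 0.4231 0.04  ]
[192.9657  -2.298 ] [0.3434 0.3685 0.04  ]
[193.4991  33.4403] [0.344  0.3411 0.04  ]
[ 5.153  36.2514] [0.1566 0.3861 0.04  ]
wrist tray_front [([0.351, 0.298, 0.006], 0.97)]
wrist large_bottle_grip [([0.478, 0.088, 0.05], 0.55)]
```

View pics/w3.png

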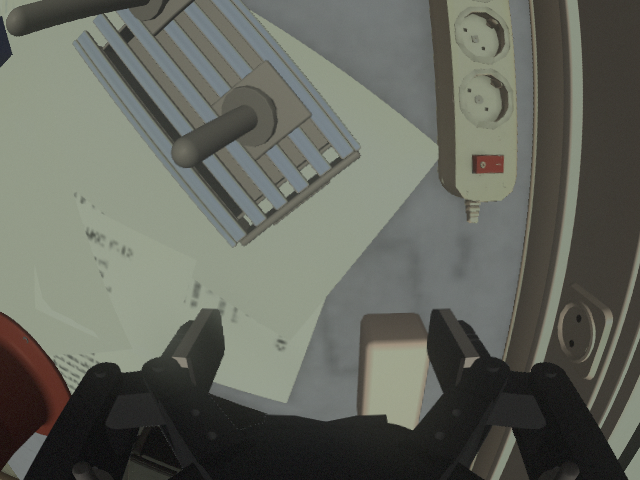

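```bash
python3 - <<'E'
from h import *
for n,uv,z in [("base0",(392,314),.004),("base1",(392,336),.05),("left",(359,400),.035),("right",(424,400),.035),("Sfoot",(248,117),.07),("Stip",(182,155),.12),("Ltip",(15,20),.15)]: print(n,at("wrist",uv,z))
E
```

```text
base0 [0.4855 0.1101 0.004 ]
base1 [0.4776 0.1168 0.05  ]
left [0.455 0.039 0.035]
right [0.5154 0.0331 0.035 ]
Sfoot [0.3867 0.2773 0.07  ]
Stip [0.3638 0.2607 0.12  ]
Ltip [0.286  0.3408 0.15  ]
```

Request:
apply_moves:
  targets:
    - {"translation":[-0.37,0.19,0],"twist":0,"hand":1}
    - {"translation":[-0.37,0.2,0],"twist":0,"hand":1}
    - {"translation":[-0.36,0.2,0],"twist":0,"hand":1}
    - {"translation":[0,0,0.45],"twist":0,"hand":1}
    - {"translation":[0,0,0.45],"twist":0,"hand":1}
    - {"translation":[0,0,0.3],"twist":0,"hand":1}
    - {"translation":[0,0,0.15],"twist":0,"hand":1}
    - {"translation":[0,0,0],"twist":0,"hand":1}

```text
time: 13.95
tool_pos: [0.4823, 0.0786, 0.0299]
tool_rot: [-0.0, 0.717, 0.697, -0.003]
contact_force: [-0.1, 0.2, 0.6]
gripper_width: 0.999
grasp_force: 0.0
```

Request:
apply_moves:
  targets:
    - {"translation":[0,0,0],"twist":0,"hand":0.4}
    - {"translation":[0,0,0],"twist":0,"hand":0.4}
    - {"translation":[0,0,0],"twist":0,"hand":0.4}
    - {"translation":[0,0,0],"twist":0,"hand":0.4}
    - {"translation":[0,0,0],"twist":0,"hand":0.4}

```text
time: 14.45
tool_pos: [0.4866, 0.0788, 0.035]
tool_rot: [0.004, 0.717, 0.697, 0.001]
contact_force: [-1.0, -0.1, 6.5]
gripper_width: 0.623
grasp_force: 63.5
```

Request:
apply_moves:
  targets:
    - {"translation":[0,0,-0.3],"twist":0,"hand":0.4}
    - {"translation":[0,0,-0.45],"twist":0,"hand":0.4}
    - {"translation":[0,0,-0.45],"twist":0,"hand":0.4}
    - {"translation":[0,0,-0.45],"twist":0,"hand":0.4}
    - {"translation":[0,0,-0.45],"twist":0,"hand":0.4}
    - {"translation":[0,0,0],"twist":0,"hand":0.4}

```text
time: 15.05
tool_pos: [0.4879, 0.0797, 0.2514]
tool_rot: [0.007, 0.717, 0.697, 0.005]
contact_force: [0.6, 0.2, -0.2]
gripper_width: 0.626
grasp_force: 63.8
```

```bash
python3 - <<'E'
from h import *
st(); f=snap("scene","s1"); cv2.imwrite("pics/s1c.png",cv2.resize(f[120:360,200:520,::-1],(800,600)))
E
```

```text
t 15.05 p [0.4879 0.0797 0.2514] z [ 0.0166 -0.004  -0.9999] y [ 0.9995 -0.0286  0.0167] j [ 0.0135 -0.2776  1.9202 -0.0042  1.4824  0.0425] w 0.626 g 63.8 F [ 0.5792  0.1773 -0.2176]
```

View pics/s1c.png

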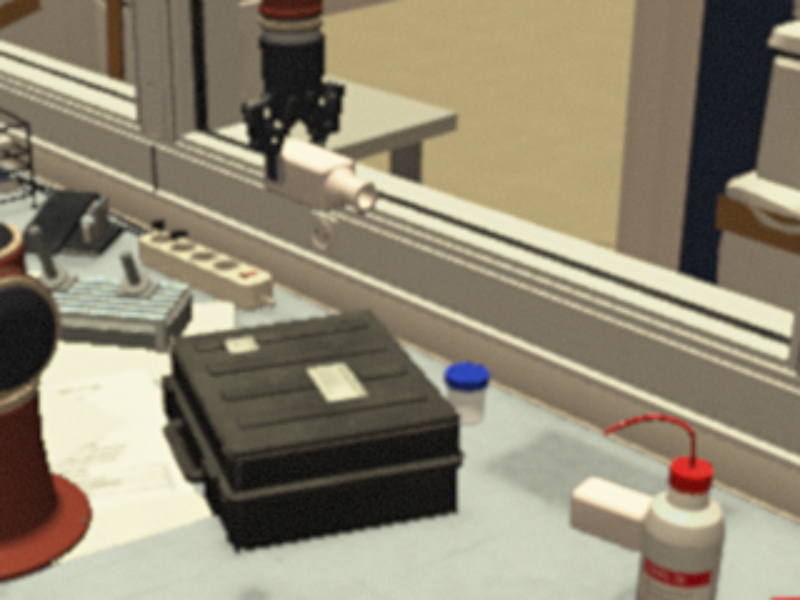

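Request:
apply_moves:
  targets:
    - {"translation":[0,0,0.45],"twist":0,"hand":0.4}
    - {"translation":[0,0,0.2],"twist":0,"hand":0.4}
    - {"translation":[0,0,0],"twist":0,"hand":0.62}
    - {"translation":[0,0,0],"twist":0,"hand":0.62}

```text
time: 15.5
tool_pos: [0.4837, 0.0793, 0.1766]
tool_rot: [0.001, 0.717, 0.697, -0.002]
contact_force: [0.0, 0.6, -1.1]
gripper_width: 0.628
grasp_force: 63.5
```

Request:
apply_moves:
  targets:
    - {"translation":[0,0,0],"twist":0,"hand":0.625}
    - {"translation":[0,0,0],"twist":0,"hand":0.625}

```text
time: 15.7
tool_pos: [0.4855, 0.0793, 0.1796]
tool_rot: [0.003, 0.717, 0.697, 0.0]
contact_force: [0.2, -0.3, -0.6]
gripper_width: 0.623
grasp_force: 52.4
```

Request:
apply_moves:
  targets:
    - {"translation":[0,0,0],"twist":0,"hand":0.63}
    - {"translation":[0,0,0],"twist":0,"hand":0.63}

```text
time: 15.9
tool_pos: [0.485, 0.0793, 0.1788]
tool_rot: [0.003, 0.717, 0.697, -0.0]
contact_force: [-0.2, 0.1, -2.0]
gripper_width: 0.628
grasp_force: 25.4
```

Request:
apply_moves:
  targets:
    - {"translation":[0,0,0],"twist":0,"hand":0.632}
    - {"translation":[0,0,0],"twist":0,"hand":0.632}

```text
time: 16.1
tool_pos: [0.4846, 0.0793, 0.1781]
tool_rot: [0.002, 0.717, 0.697, -0.001]
contact_force: [-0.2, -0.9, -1.9]
gripper_width: 0.634
grasp_force: 16.3
```

Request:
apply_moves:
  targets:
    - {"translation":[0,0,0],"twist":0,"hand":0.633}
    - {"translation":[0,0,0],"twist":0,"hand":0.633}

```text
time: 16.3
tool_pos: [0.4845, 0.0793, 0.1779]
tool_rot: [0.002, 0.717, 0.697, -0.001]
contact_force: [-0.1, 0.2, -1.3]
gripper_width: 0.636
grasp_force: 12.1
```

```bash
python3 - <<'E'
from h import *
st(); f=snap("scene","s2"); 
for d in regions_of("scene","large_bottle")[:2]:
    m=d["pixels"]; print(d["score"],m.sum(),cv2.minAreaRect(np.argwhere(m)[:,::-1].astype(np.float32)))
E
```

```text
t 16.3 p [0.4845 0.0793 0.1779] z [ 0.0021 -0.0042 -1.    ] y [ 0.9996 -0.0289  0.0022] j [ 0.0128 -0.2181  1.9958 -0.0043  1.3619  0.0426] w 0.636 g 12.1 F [-0.1167  0.2004 -1.3319]
0.72 778 ((328.5000305175781, 216.50003051757812), (42.48529052734375, 23.702320098876953), 26.56505012512207)
```

Request:
apply_moves:
  targets:
    - {"translation":[0,0,0],"twist":0,"hand":0.634}
    - {"translation":[0,0,0],"twist":0,"hand":0.634}
    - {"translation":[0,0,0],"twist":0,"hand":0.634}

```text
time: 16.7
tool_pos: [0.4846, 0.0793, 0.1779]
tool_rot: [0.002, 0.717, 0.697, -0.001]
contact_force: [0.1, 0.4, -0.4]
gripper_width: 0.635
grasp_force: 8.4
```

```bash
cat >> h.py <<'E'
def reg(cam,q):
    grab_frame(cam)
    for d in regions_of(cam,q)[:1]:
        m=d["pixels"]; r=cv2.minAreaRect(np.argwhere(m)[:,::-1].astype(np.float32)); print(round(d["score"],2),m.sum(),np.round(r[0]),np.round(r[1]),round(r[2],1))
E
python3 -c "
from h import *
st();reg('scene','large_bottle')"
```

```text
t 16.7 p [0.4846 0.0793 0.1779] z [ 0.0022 -0.0041 -1.    ] y [ 0.9996 -0.0289  0.0023] j [ 0.0128 -0.2181  1.9957 -0.0043  1.3619  0.0425] w 0.635 g 8.4 F [ 0.0712  0.3616 -0.3526]
0.64 784 [228. 210.] [28. 39.] 90.0
```

Request:
apply_moves:
  targets:
    - {"translation":[0,0,0],"twist":0,"hand":0.635}
    - {"translation":[0,0,0],"twist":0,"hand":0.635}

```text
time: 17.0
tool_pos: [0.4848, 0.0793, 0.1783]
tool_rot: [0.003, 0.717, 0.697, -0.0]
contact_force: [-0.2, -0.3, -1.1]
gripper_width: 0.634
grasp_force: 0.0
```

```bash
python3 -c "
from h import *
st();reg('scene','large_bottle')"
```

```text
t 17.0 p [0.4848 0.0793 0.1783] z [ 0.0028 -0.0043 -1.    ] y [ 0.9996 -0.0289  0.0029] j [ 0.0128 -0.2183  1.9953 -0.0044  1.3619  0.0426] w 0.634 g 0.0 F [-0.173  -0.278  -1.1292]
0.73 464 [318. 237.] [25. 21.] 60.3
```

Request:
apply_moves:
  targets:
    - {"translation":[0,0,0],"twist":0,"hand":0.62}
    - {"translation":[0,0,0],"twist":0,"hand":0.62}

```text
time: 17.3
tool_pos: [0.4847, 0.0793, 0.1781]
tool_rot: [0.002, 0.717, 0.697, -0.001]
contact_force: [0.5, -0.4, -0.9]
gripper_width: 0.624
grasp_force: 0.0
```

```bash
python3 - <<'E'
from h import *
st(); f=grab_frame("scene"); g=grab_frame("wrist")
a=cv2.resize(f[150:330,220:420],(400,360)); b=cv2.resize(g[200:480,160:480],(400,360))
cv2.imwrite("pics/s3.png",np.hstack([a,b])[:,:,::-1])
E
```

```text
t 17.3 p [0.4847 0.0793 0.1781] z [ 0.0025 -0.0042 -1.    ] y [ 0.9996 -0.0288  0.0027] j [ 0.0128 -0.2182  1.9955 -0.0043  1.3619  0.0425] w 0.624 g 0.0 F [ 0.5422 -0.4293 -0.8957]
```

View pics/s3.png

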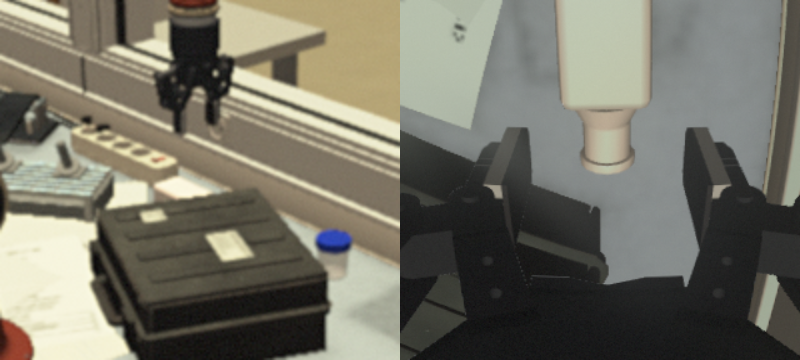

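```bash
python3 - <<'E'
from h import *
grab_frame("wrist"); rec("wrist",("large_bottle_mouth","large_bottle_grip"),1)
for n,uv,z in [("mouth",(325.6,328),.027),("el",(285,278),.04),("er",(361,278),.04)]: print(n,at("wrist",uv,z))
m=regions_of("wrist","large_bottle")[0]["pixels"]; r=cv2.minAreaRect(np.argwhere(m)[:,::-1].astype(np.float32)); print(r)
for c in cv2.boxPoints(r): print(c,at("wrist",c,.045))
grab_frame("top"); rec("top",("large_bottle",),1); m=regions_of("top","large_bottle")[0]["pixels"]; r=cv2.minAreaRect(np.argwhere(m)[:,::-1].astype(np.float32)); print(r)
for c in cv2.boxPoints(r): print(c,at("top",c,.045))
E
```

```text
wrist large_bottle_mouth [([0.481, 0.096, 0.055], 0.68)]
wrist large_bottle_grip [([0.485, 0.096, 0.055], 0.81)]
mouth [ 0.4832 -0.006   0.027 ]
el [0.4538 0.0468 0.04  ]
er [0.5115 0.0451 0.04  ]
((321.4999694824219, 229.99998474121094), (80.99998474121094, 209.99996948242188), 0.0)
[281. 335.] [ 0.4475 -0.001   0.045 ]
[281. 125.] [0.4579 0.1598 0.045 ]
[362. 125.] [0.5124 0.1581 0.045 ]
[362. 335.] [ 0.5123 -0.0029  0.045 ]
top large_bottle [([0.469, 0.563, 0.05], 0.68)]
((297.14532470703125, 219.36581420898438), (52.038387298583984, 17.186260223388672), 2.2906100749969482)
[270.8035 226.9121] [0.4537 0.1596 0.045 ]
[271.4904 209.7396] [0.5069 0.1589 0.045 ]
[323.4872 211.8195] [ 0.503  -0.0009  0.045 ]
[322.8003 228.992 ] [0.4499 0.0005 0.045 ]
```

Request:
apply_moves:
  targets:
    - {"translation":[0.26,0,0],"twist":0,"hand":1}
    - {"translation":[0.26,0,0],"twist":0,"hand":1}
    - {"translation":[0,0,0.1],"twist":0,"hand":1}
    - {"translation":[0,0,0.45],"twist":0,"hand":1}
    - {"translation":[0,0,0.45],"twist":0,"hand":1}
    - {"translation":[0,0,0.3],"twist":0,"hand":1}
    - {"translation":[0,0,0.17],"twist":0,"hand":1}
    - {"translation":[0,0,0],"twist":0,"hand":0.4}

```text
time: 18.55
tool_pos: [0.4833, 0.1298, 0.027]
tool_rot: [0.0, 0.717, 0.697, -0.004]
contact_force: [0.1, -0.2, 0.3]
gripper_width: 0.86
grasp_force: 0.0
```

Request:
apply_moves:
  targets:
    - {"translation":[0,0,0],"twist":0,"hand":0.4}
    - {"translation":[0,0,0],"twist":0,"hand":0.4}
    - {"translation":[0,0,0],"twist":0,"hand":0.4}
    - {"translation":[0,0,-0.3],"twist":0,"hand":0.4}
    - {"translation":[0,0,-0.4],"twist":0,"hand":0.4}
    - {"translation":[0,0,-0.4],"twist":0,"hand":0.4}
    - {"translation":[0,0,-0.1],"twist":0,"hand":0.625}

```text
time: 19.25
tool_pos: [0.4894, 0.1316, 0.1572]
tool_rot: [0.006, 0.717, 0.697, 0.004]
contact_force: [1.0, -0.1, -1.0]
gripper_width: 0.626
grasp_force: 64.0
```

Request:
apply_moves:
  targets:
    - {"translation":[0,0,0],"twist":0,"hand":0.632}
    - {"translation":[0,0,0],"twist":0,"hand":0.633}
    - {"translation":[0,0,0],"twist":0,"hand":0.6335}
    - {"translation":[0,0,0],"twist":0,"hand":0.634}

```text
time: 19.65
tool_pos: [0.4848, 0.131, 0.1483]
tool_rot: [0.001, 0.717, 0.697, -0.002]
contact_force: [0.9, -0.1, -0.2]
gripper_width: 0.637
grasp_force: 2.9
```

```bash
python3 -c "
from h import *
st();reg('scene','large_bottle');reg('wrist','large_bottle')"
```

```text
t 19.65 p [0.4848 0.131  0.1483] z [-0.0019 -0.0046 -1.    ] y [ 0.9996 -0.0289 -0.0018] j [ 0.1179 -0.154   1.9924 -0.0045  1.3057  0.148 ] w 0.637 g 2.9 F [ 0.9088 -0.1035 -0.1664]
0.56 713 [307. 228.] [42. 22.] 76.0
0.93 26013 [326. 304.] [173. 165.] 90.0
```

Request:
apply_moves:
  targets:
    - {"translation":[0,0,0],"twist":0,"hand":0.634}
    - {"translation":[0,0,0],"twist":0,"hand":0.6}
    - {"translation":[0,0,0],"twist":0,"hand":0.6}

```text
time: 20.15
tool_pos: [0.4864, 0.1312, 0.1511]
tool_rot: [0.003, 0.717, 0.697, -0.0]
contact_force: [0.3, -0.2, -0.1]
gripper_width: 0.623
grasp_force: 62.8
```

```bash
python3 - <<'E'
from h import *
st(); f=grab_frame("scene"); g=grab_frame("wrist")
for d in regions_of("scene","large_bottle")[:1]: print(d["score"])
a=cv2.resize(f[150:330,220:420],(400,360)); b=cv2.resize(g[200:480,160:480],(400,360))
cv2.imwrite("pics/s4.png",np.hstack([a,b])[:,:,::-1])
reg('scene','large_bottle')
E
```

```text
t 20.15 p [0.4864 0.1312 0.1511] z [ 0.003  -0.0042 -1.    ] y [ 0.9996 -0.0289  0.0031] j [ 0.1179 -0.1563  1.9895 -0.0047  1.3059  0.148 ] w 0.623 g 62.8 F [ 0.2775 -0.1502 -0.1208]
0.89
0.93 784 [306. 228.] [43. 22.] 85.9
```

View pics/s4.png

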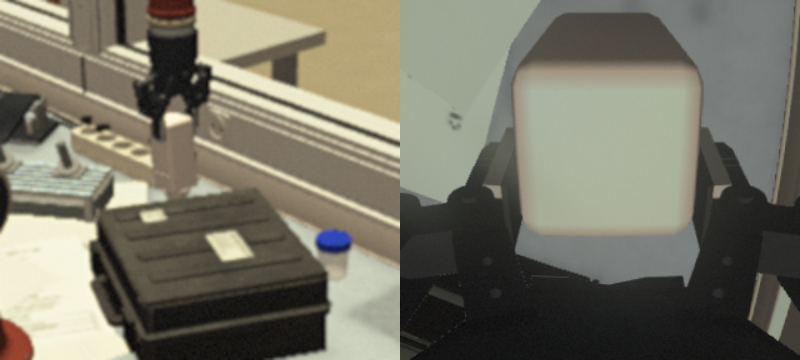

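Request:
apply_moves:
  targets:
    - {"translation":[0,0,-0.4],"twist":1,"hand":0.6}
    - {"translation":[0,0,-0.4],"twist":1,"hand":0.6}
    - {"translation":[0,0,-0.4],"twist":1,"hand":0.6}
    - {"translation":[0,0,-0.4],"twist":1,"hand":0.6}
    - {"translation":[0,0,-0.4],"twist":1,"hand":0.6}
    - {"translation":[0,0,-0.1],"twist":1,"hand":0.6}
    - {"translation":[0,0,0],"twist":1,"hand":0.6}
    - {"translation":[0,0,0],"twist":1,"hand":0.6}

```text
time: 21.2
tool_pos: [0.4856, 0.1321, 0.3611]
tool_rot: [0.002, 0.933, 0.361, 0.0]
contact_force: [-0.2, 1.2, -2.1]
gripper_width: 0.627
grasp_force: 64.1
```

Request:
apply_moves:
  targets:
    - {"translation":[0,0,0],"twist":1,"hand":0.6}
    - {"translation":[0,0,0],"twist":0.3,"hand":0.6}
    - {"translation":[-0.18,-0.41,0],"twist":0,"hand":0.6}
    - {"translation":[-0.18,-0.41,0],"twist":0,"hand":0.6}
    - {"translation":[-0.18,-0.41,0],"twist":0,"hand":0.6}
    - {"translation":[-0.18,-0.41,0],"twist":0,"hand":0.6}
    - {"translation":[-0.1,-0.41,0],"twist":0,"hand":0.6}
    - {"translation":[-0.1,-0.41,0],"twist":0,"hand":0.6}

```text
time: 22.0
tool_pos: [0.2673, 0.2811, 0.3592]
tool_rot: [0.002, 0.954, 0.301, 0.0]
contact_force: [0.1, 0.8, -1.5]
gripper_width: 0.622
grasp_force: 64.3
```

Request:
apply_moves:
  targets:
    - {"translation":[0,0,0],"twist":0,"hand":0.6}
    - {"translation":[0,0,0],"twist":0,"hand":0.6}

```text
time: 22.2
tool_pos: [0.2683, 0.2809, 0.3593]
tool_rot: [0.003, 0.953, 0.303, 0.0]
contact_force: [0.1, -0.1, -2.1]
gripper_width: 0.624
grasp_force: 64.6
```

```bash
python3 - <<'E'
from h import *
st(); snap("wrist","w5"); rec("wrist",("long_peg_foot","long_peg_tip","short_peg_foot","short_peg_tip"))
print(get_calibration("wrist")["pose"])
E
```

```text
t 22.2 p [0.2683 0.2809 0.3593] z [ 0.0022 -0.0047 -1.    ] y [ 0.5767 -0.817   0.0051] j [ 0.6196 -0.584   1.9618 -0.0052  1.7647  1.5747] w 0.624 g 64.6 F [ 0.1139 -0.141  -2.1002]
wrist long_peg_foot [([0.321, 0.363, 0.076], 0.9)]
wrist long_peg_tip [([0.322, 0.362, 0.072], 0.91)]
wrist short_peg_foot [([0.388, 0.28, 0.074], 0.88), ([0.28, 0.293, 0.373], 0.22)]
wrist short_peg_tip [([0.385, 0.281, 0.069], 0.67)]
[[ 0.5721  0.7813  0.2497  0.3346]
 [-0.8202  0.543   0.18    0.3253]
 [ 0.005  -0.3078  0.9514  0.4797]
 [ 0.      0.      0.      1.    ]]
```

View pics/w5.png

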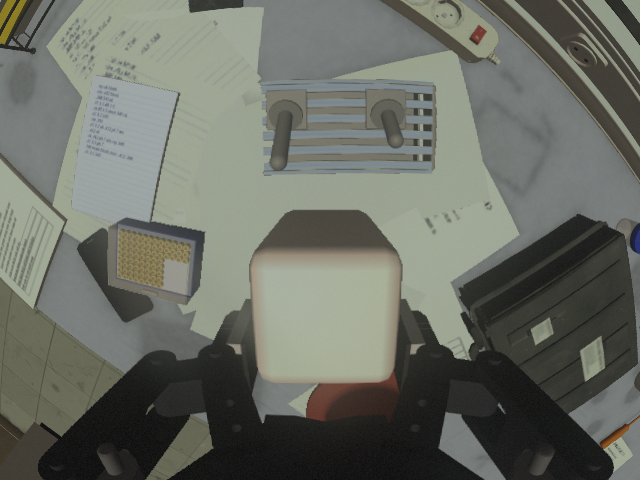

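```bash
python3 - <<'E'
from h import *
from scipy.optimize import least_squares
obs=np.array([(285,112),(278,161),(385,110),(395,138)],float)
def pts(v):
    x,y,h,a=v; rx=np.array([np.cos(a),np.sin(a),0]); ry=np.array([-np.sin(a),np.cos(a),0])
    d=-.5*rx+np.array([0,0,.866]); F=np.array([x,y,h]); S=F-.112*ry
    return F,F+.087*d,S,S+.052*d
C=get_calibration("wrist")
r=least_squares(lambda v:np.ravel([proj("wrist",p) for p in pts(v)]-obs),[.33,.36,.07,.6])
print(r.x,r.fun.reshape(-1,2)); print(np.array(pts(r.x)))
for uv in [(263,82),(264,174),(435,84),(435,170)]: print(at("wrist",uv,.052))
p,M=pose()
for z in(.37,.38,.39):
    c=at("wrist",(325,316),z); print(z,c,M.T@(c-p), [np.linalg.norm(at("wrist",a,z)-at("wrist",b,z)) for a,b in(((250,316),(401,316)),((325,249),(325,383)))])
E
```

```text
[0.3219 0.3685 0.0689 0.6403] [[-0.8661  2.2467]
 [-0.38   -1.6176]
 [ 1.7063  1.7606]
 [-0.3073 -1.7948]]
[[0.3219 0.3685 0.0689]
 [0.287  0.3425 0.1442]
 [0.3888 0.2787 0.0689]
 [0.368  0.2632 0.1139]]
[0.3392 0.4119 0.052 ]
[0.2508 0.3511 0.052 ]
[0.4534 0.2507 0.052 ]
[0.3712 0.1896 0.052 ]
0.37 [0.2846 0.2899 0.37  ] [ 0.0178  0.0003 -0.0106] [np.float64(0.051498423825474746), np.float64(0.05301036695811558)]
0.38 [0.2892 0.2931 0.38  ] [ 0.0233  0.0003 -0.0207] [np.float64(0.04680388657224811), np.float64(0.04817800270294032)]
0.39 [0.2937 0.2963 0.39  ] [ 0.0289  0.0004 -0.0307] [np.float64(0.04210934931902144), np.float64(0.043345638447765136)]
```

```bash
python3 - <<'E'
from h import *
from scipy.optimize import least_squares
p,M=pose()
def P(v,s,n,y=0):  # s along axis from base to mouth, n toward +x side
    bx,bz,t=v; a=np.array([-np.sin(t),0,np.cos(t)]); nn=np.array([np.cos(t),0,np.sin(t)])
    return p+M@(np.array([bx,y,bz])+s*a+n*nn)
def f(v):
    E=24
    return np.array([proj("wrist",P(v,.0015,.024))[1]-250,proj("wrist",P(v,.0015,-.024))[1]-383,proj("wrist",P(v,.114,.027))[1]-210,
      proj("wrist",P(v,.0015,.024,.024))[0]-proj("wrist",P(v,.0015,.024,-.024))[0]-149 if 0 else abs(proj("wrist",P(v,.0015,0,.024))[0]-proj("wrist",P(v,.0015,0,-.024))[0])-147])
r=least_squares(f,[.015,-.015,.1]); v=r.x; print("base tool xz, tilt deg",v[:2],np.degrees(v[2]),r.fun)
tf=lambda q:M.T@(q-p)
print("mouth tool",tf(P(v,.16,0)),"COM",tf(P(v,.075,0)))
g=np.array([0,0,.003])-np.array([v[0],0,v[1]]); t=v[2]
print("grip s,n in bottle", g@[-np.sin(t),0,np.cos(t)], g@[np.cos(t),0,np.sin(t)])
E
```

```text
base tool xz, tilt deg [ 0.0183 -0.0165] 8.050540995123765 [-0.9356  1.2953 -0.3278 -1.1612]
mouth tool [-0.0041 -0.      0.1419] COM [0.0078 0.     0.0578]
grip s,n in bottle 0.021884137821178856 -0.0154239791250075
```

Request:
apply_moves:
  targets:
    - {"translation":[0,0,0],"twist":-1,"hand":0.6}
    - {"translation":[0,0,0],"twist":-1,"hand":0.6}
    - {"translation":[0,0,0],"twist":-1,"hand":0.6}
    - {"translation":[0,0,0],"twist":-1,"hand":0.6}
    - {"translation":[0,0,0],"twist":-1,"hand":0.6}
    - {"translation":[0,0,0],"twist":-1,"hand":0.6}
    - {"translation":[0,0,0],"twist":-1,"hand":0.6}
    - {"translation":[0,0,0],"twist":-1,"hand":0.6}

```text
time: 23.25
tool_pos: [0.2698, 0.28, 0.3595]
tool_rot: [0.002, 0.76, 0.649, -0.001]
contact_force: [-0.5, 0.1, -1.0]
gripper_width: 0.62
grasp_force: 64.6
```

Request:
apply_moves:
  targets:
    - {"translation":[0,0,0],"twist":-1,"hand":0.6}
    - {"translation":[0,0,0],"twist":-1,"hand":0.6}
    - {"translation":[0,0,0],"twist":-1,"hand":0.6}
    - {"translation":[0,0,0],"twist":-1,"hand":0.6}
    - {"translation":[0,0,0],"twist":-1,"hand":0.6}
    - {"translation":[0,0,0],"twist":-1,"hand":0.6}
    - {"translation":[0,0,0],"twist":-1,"hand":0.6}
    - {"translation":[0,0,0],"twist":-1,"hand":0.6}

```text
time: 24.05
tool_pos: [0.2698, 0.28, 0.3595]
tool_rot: [0.002, 0.447, 0.894, -0.002]
contact_force: [-0.7, 0.5, -1.6]
gripper_width: 0.626
grasp_force: 64.6
```

Request:
apply_moves:
  targets:
    - {"translation":[0,0,0],"twist":-1,"hand":0.6}
    - {"translation":[0,0,0],"twist":-1,"hand":0.6}
    - {"translation":[0,0,0],"twist":-1,"hand":0.6}
    - {"translation":[0,0,0],"twist":-1,"hand":0.6}
    - {"translation":[0,0,0],"twist":-1,"hand":0.6}
    - {"translation":[0,0,0],"twist":-1,"hand":0.6}
    - {"translation":[0,0,0],"twist":-1,"hand":0.6}
    - {"translation":[0,0,0],"twist":-1,"hand":0.6}

```text
time: 24.85
tool_pos: [0.2698, 0.28, 0.3595]
tool_rot: [0.001, 0.064, 0.998, -0.002]
contact_force: [0.0, 0.1, -1.2]
gripper_width: 0.625
grasp_force: 64.6
```

Request:
apply_moves:
  targets:
    - {"translation":[0,0,0],"twist":-1,"hand":0.6}
    - {"translation":[0,0,0],"twist":-1,"hand":0.6}
    - {"translation":[0,0,0],"twist":-1,"hand":0.6}
    - {"translation":[0,0,0],"twist":-1,"hand":0.6}
    - {"translation":[0,0,0],"twist":-1,"hand":0.6}
    - {"translation":[0,0,0],"twist":-1,"hand":0.6}
    - {"translation":[0,0,0],"twist":-1,"hand":0.6}
    - {"translation":[0,0,0],"twist":-0.2,"hand":0.6}

```text
time: 25.65
tool_pos: [0.2698, 0.28, 0.3595]
tool_rot: [0.0, -0.29, 0.957, -0.002]
contact_force: [-0.3, -0.4, -1.9]
gripper_width: 0.625
grasp_force: 64.6
```

```bash
python3 - <<'E'
from h import *
st(); p,M=pose(); print(M)
T=np.array([.287,.342,.170]); m=np.array([-.0041,0,.142])
print(M.T@(T-(p+M@m))*10)
E
```

```text
t 25.65 p [0.2698 0.28   0.3595] z [ 0.002  -0.0044 -1.    ] y [-0.5556  0.8314 -0.0048] j [ 0.6153 -0.583   1.9608 -0.0048  1.7648 -1.5456] w 0.625 g 64.6 F [-0.3458 -0.3586 -1.8834]
[[-0.8314 -0.5556  0.002 ]
 [-0.5556  0.8314 -0.0044]
 [ 0.0008 -0.0048 -1.    ]]
[-0.4482  0.4283  0.4728]
```

Request:
apply_moves:
  targets:
    - {"translation":[-0.22,0.21,0],"twist":-0.3,"hand":0.6}
    - {"translation":[-0.23,0.22,0],"twist":0,"hand":0.6}
    - {"translation":[0,0,0.3],"twist":0,"hand":0.6}
    - {"translation":[0,0,0.17],"twist":0,"hand":0.6}
    - {"translation":[0,0,0],"twist":0,"hand":0.6}

```text
time: 26.15
tool_pos: [0.2809, 0.34, 0.3085]
tool_rot: [-0.003, -0.304, 0.953, -0.004]
contact_force: [-0.2, -0.1, -2.0]
gripper_width: 0.622
grasp_force: 64.7
```

Request:
apply_moves:
  targets:
    - {"translation":[0,0,0.1],"twist":0,"hand":0.6}
    - {"translation":[0,0,0.07],"twist":0,"hand":0.6}
    - {"translation":[0,0,0],"twist":0,"hand":0.6}

```text
time: 26.45
tool_pos: [0.2816, 0.3408, 0.2948]
tool_rot: [0.0, -0.305, 0.952, -0.002]
contact_force: [-0.3, -1.1, -1.5]
gripper_width: 0.622
grasp_force: 64.7
```

Request:
apply_moves:
  targets:
    - {"translation":[0,0,0.05],"twist":0,"hand":0.6}
    - {"translation":[0,0,0.05],"twist":0,"hand":0.6}
    - {"translation":[0,0,0],"twist":0,"hand":0.6}

```text
time: 26.75
tool_pos: [0.282, 0.3414, 0.2851]
tool_rot: [0.001, -0.305, 0.952, -0.002]
contact_force: [0.8, 0.5, -1.9]
gripper_width: 0.622
grasp_force: 64.9
```

```bash
python3 - <<'E'
from h import *
st(); p,M=pose(); print("mouth",p+M@np.array([-.0041,0,.142]))
E
```

```text
t 26.75 p [0.282  0.3414 0.2851] z [ 0.003  -0.0033 -1.    ] y [-0.5812  0.8137 -0.0045] j [ 0.7148 -0.4226  1.9747 -0.0045  1.5894 -1.4763] w 0.622 g 64.9 F [ 0.7655  0.5217 -1.9166]
mouth [0.2857 0.3433 0.1431]
```

Request:
apply_moves:
  targets:
    - {"translation":[0,0,0.05],"twist":0,"hand":0.628}
    - {"translation":[0,0,0],"twist":0,"hand":0.628}

```text
time: 26.95
tool_pos: [0.2819, 0.3415, 0.2803]
tool_rot: [0.001, -0.305, 0.952, -0.002]
contact_force: [1.4, 1.0, -1.1]
gripper_width: 0.631
grasp_force: 22.4
```

Request:
apply_moves:
  targets:
    - {"translation":[0.08,0,0],"twist":0,"hand":0.628}
    - {"translation":[0,0,0],"twist":0,"hand":0.628}

```text
time: 27.15
tool_pos: [0.2747, 0.3362, 0.2805]
tool_rot: [0.0, -0.305, 0.952, -0.002]
contact_force: [1.2, 0.3, -0.3]
gripper_width: 0.629
grasp_force: 22.5
```

Request:
apply_moves:
  targets:
    - {"translation":[0.08,0,0.01],"twist":0,"hand":0.628}
    - {"translation":[0,0,0],"twist":0,"hand":0.628}

```text
time: 27.35
tool_pos: [0.2681, 0.3315, 0.2794]
tool_rot: [0.0, -0.305, 0.952, -0.002]
contact_force: [0.2, 0.9, -0.9]
gripper_width: 0.629
grasp_force: 22.5
```

```bash
cat >> h.py <<'E'
def brows(q,cam="wrist"):
    grab_frame(cam); d=regions_of(cam,q)[0]; a=np.argwhere(d["pixels"]); print(round(d["score"],2),"rows",a[:,0].min(),a[:,0].max(),"cols",a[:,1].min(),a[:,1].max())
def modelrows(s,n,tdeg,blen,half,body):
    # rows of base edges and lower side edge for grip (s from base, n off axis), tilt t
    t=np.radians(tdeg); p,M=pose(); a=np.array([-np.sin(t),0,np.cos(t)]); nn=np.array([np.cos(t),0,np.sin(t)])
    b=np.array([0,0,.003])-s*a-n*nn; w=lambda S,N:proj("wrist",p+M@(b+S*a+N*nn))[1]
    return [round(float(v),0) for v in (w(.0015,half-.003),w(.0015,-half+.003),w(body,half))]+list(np.round(b+blen*a,4))
E
python3 - <<'E'
from h import *
brows("large_bottle")
for t in(8,15,22,30): print(t,modelrows(.022,-.0154,t,.16,.027,.114))
E
```

```text
0.94 rows 230 383 cols 251 400
8 [248.0, 383.0, 209.0, np.float64(-0.004), np.float64(0.0), np.float64(0.1418)]
15 [238.0, 378.0, 226.0, np.float64(-0.0208), np.float64(0.0), np.float64(0.1403)]
22 [231.0, 373.0, 245.0, np.float64(-0.0374), np.float64(0.0), np.float64(0.1367)]
30 [226.0, 365.0, 265.0, np.float64(-0.0557), np.float64(0.0), np.float64(0.1302)]
```

Request:
apply_moves:
  targets:
    - {"translation":[0.09,0,0.025],"twist":0,"hand":0.628}
    - {"translation":[0.09,0,0.03],"twist":0,"hand":0.628}
    - {"translation":[0.08,0,0.035],"twist":0,"hand":0.628}
    - {"translation":[0.08,0,0.04],"twist":0,"hand":0.628}
    - {"translation":[0,0,0],"twist":0,"hand":0.628}

```text
time: 27.95
tool_pos: [0.24, 0.3114, 0.2656]
tool_rot: [-0.0, -0.305, 0.952, -0.002]
contact_force: [0.7, 1.1, -0.3]
gripper_width: 0.629
grasp_force: 23.3
```

```bash
python3 - <<'E'
from h import *
st();brows("large_bottle")
E
```

```text
t 27.95 p [0.24   0.3114 0.2656] z [ 0.0012 -0.0048 -1.    ] y [-0.5816  0.8135 -0.0046] j [ 0.7272 -0.5578  2.0974 -0.0044  1.6042 -1.4644] w 0.629 g 23.3 F [ 0.6804  1.0545 -0.2932]
0.68 rows 245 385 cols 254 397
```

```bash
python3 - <<'E'
from h import *
f=grab_frame("wrist"); g=cv2.cvtColor(f,cv2.COLOR_RGB2GRAY)
print([int(g[r,320:330].mean()) for r in range(190,410,4)])
m=regions_of("wrist","large_bottle")[0]["pixels"]
for r in range(240,390,12): 
    c=np.where(m[r])[0]; print(r,(c.min(),c.max()) if len(c) else None, end=" ")
for t in(22,26,30): print(t,modelrows(.022,-.0154,t,.16,.027,.114),modelrows(.022,-.008,t,.16,.027,.114))
s=grab_frame("scene"); rec("scene",("large_bottle",))
for d in regions_of("scene","large_bottle")[:1]:
    m=d["pixels"]; ys,xs=np.where(m); print(d["score"],m.sum())
    for r in range(ys.min(),ys.max()+1,4): c=np.where(m[r])[0]; print(r,c.min(),c.max(),end="; ")
E
```

```text
[139, 139, 138, 138, 138, 138, 139, 138, 138, 139, 138, 138, 55, 65, 76, 98, 114, 131, 141, 142, 142, 142, 142, 143, 144, 143, 144, 145, 145, 145, 146, 146, 146, 146, 147, 147, 147, 147, 147, 147, 147, 148, 148, 148, 148, 147, 147, 145, 144, 109, 110, 110, 110, 109, 108]
240 None 252 (np.int64(260), np.int64(392)) 264 (np.int64(256), np.int64(395)) 276 (np.int64(255), np.int64(396)) 288 (np.int64(255), np.int64(396)) 300 (np.int64(255), np.int64(396)) 312 (np.int64(254), np.int64(397)) 324 (np.int64(254), np.int64(396)) 336 (np.int64(255), np.int64(396)) 348 (np.int64(253), np.int64(397)) 360 (np.int64(255), np.int64(397)) 372 (np.int64(257), np.int64(394)) 384 (np.int64(268), np.int64(380)) 22 [231.0, 373.0, 245.0, np.float64(-0.0374), np.float64(0.0), np.float64(0.1367)] [253.0, 393.0, 256.0, np.float64(-0.0443), np.float64(0.0), np.float64(0.1339)]
26 [228.0, 369.0, 255.0, np.float64(-0.0467), np.float64(0.0), np.float64(0.1338)] [249.0, 390.0, 266.0, np.float64(-0.0533), np.float64(0.0), np.float64(0.1305)]
30 [226.0, 365.0, 265.0, np.float64(-0.0557), np.float64(0.0), np.float64(0.1302)] [246.0, 387.0, 277.0, np.float64(-0.0621), np.float64(0.0), np.float64(0.1265)]
scene large_bottle [([0.239, 0.307, 0.22], 0.66)]
0.58 847
175 197 199; 179 194 209; 183 192 209; 187 191 211; 191 192 217; 195 194 219; 199 195 220; 203 197 220; 207 199 218; 211 206 217; 215 209 219; 219 211 217;
```

Request:
apply_moves:
  targets:
    - {"translation":[-0.057,0,0.1],"twist":0,"hand":0.628}
    - {"translation":[-0.057,0,0.1],"twist":0,"hand":0.628}
    - {"translation":[0,0,0],"twist":0,"hand":0.628}

```text
time: 28.6
tool_pos: [0.2504, 0.3186, 0.2439]
tool_rot: [-0.001, -0.305, 0.952, -0.003]
contact_force: [0.2, 1.4, -1.3]
gripper_width: 0.628
grasp_force: 23.1
```

Request:
apply_moves:
  targets:
    - {"translation":[-0.057,0,0.1],"twist":0,"hand":0.628}
    - {"translation":[-0.057,0,0.1],"twist":0,"hand":0.628}
    - {"translation":[0,0,0],"twist":0,"hand":0.628}

```text
time: 28.9
tool_pos: [0.2597, 0.3251, 0.2243]
tool_rot: [-0.001, -0.305, 0.952, -0.003]
contact_force: [-0.3, 1.3, -0.9]
gripper_width: 0.628
grasp_force: 23.1
```

Request:
apply_moves:
  targets:
    - {"translation":[-0.057,0,0.1],"twist":0,"hand":0.628}
    - {"translation":[-0.04,0,0.07],"twist":0,"hand":0.628}
    - {"translation":[0,0,0],"twist":0,"hand":0.628}

```text
time: 29.2
tool_pos: [0.2676, 0.3307, 0.208]
tool_rot: [-0.0, -0.305, 0.952, -0.003]
contact_force: [-0.0, -0.0, -0.9]
gripper_width: 0.631
grasp_force: 23.1
```

```bash
python3 - <<'E'
from h import *
st();brows("large_bottle")
E
```

```text
t 29.2 p [0.2676 0.3307 0.208 ] z [ 0.0008 -0.0051 -1.    ] y [-0.5812  0.8138 -0.0046] j [ 0.7178 -0.4262  2.1049 -0.0044  1.4657 -1.4727] w 0.631 g 23.1 F [-0.0326 -0.0015 -0.9329]
0.83 rows 244 386 cols 254 397
```

Request:
apply_moves:
  targets:
    - {"translation":[-0.045,0,0.08],"twist":0,"hand":0.628}
    - {"translation":[0,0,0],"twist":0,"hand":0.628}

```text
time: 29.5
tool_pos: [0.2713, 0.3336, 0.2048]
tool_rot: [0.0, -0.305, 0.952, -0.002]
contact_force: [-7.5, -5.3, 13.4]
gripper_width: 0.624
grasp_force: 24.9
```

Request:
apply_moves:
  targets:
    - {"translation":[-0.025,0,0.045],"twist":0,"hand":0.628}
    - {"translation":[0,0,0],"twist":0,"hand":0.628}

```text
time: 29.7
tool_pos: [0.2739, 0.3355, 0.2039]
tool_rot: [0.001, -0.305, 0.952, -0.002]
contact_force: [-12.7, -10.8, 28.4]
gripper_width: 0.63
grasp_force: 27.6
```

Request:
apply_moves:
  targets:
    - {"translation":[-0.02,0,0.035],"twist":0,"hand":0.628}
    - {"translation":[0,0,0],"twist":0,"hand":0.628}

```text
time: 29.9
tool_pos: [0.2762, 0.3373, 0.2024]
tool_rot: [0.002, -0.305, 0.952, -0.002]
contact_force: [-14.8, -11.9, 34.3]
gripper_width: 0.63
grasp_force: 29.1
```

Request:
apply_moves:
  targets:
    - {"translation":[0,0,0],"twist":0,"hand":0.65}
    - {"translation":[0,0,0],"twist":0,"hand":0.75}
    - {"translation":[0,0,-0.1],"twist":0,"hand":0.8}
    - {"translation":[0,0,-0.4],"twist":0,"hand":0.85}
    - {"translation":[0,0,-0.45],"twist":0,"hand":0.85}
    - {"translation":[0,0,-0.45],"twist":0,"hand":0.85}
    - {"translation":[0,0,0],"twist":0,"hand":0.85}

```text
time: 30.6
tool_pos: [0.2765, 0.338, 0.3415]
tool_rot: [0.006, -0.305, 0.952, 0.0]
contact_force: [-0.2, -0.5, 0.5]
gripper_width: 0.847
grasp_force: 0.0
```

```bash
python3 - <<'E'
from h import *
st(); g=snap("wrist","w6")
d=regions_of("wrist","large_bottle")[0]; m=d["pixels"]; a=np.argwhere(m); print(d["score"],a.min(0),a.max(0))
rec("wrist",("large_bottle","long_peg_tip"))
# base centre prediction if seated
for F in ([.3219,.3685,.0689],):
    rx=np.array([.8135,.5816,0]);u=-.5*rx+np.array([0,0,.866]); nn=.866*rx+np.array([0,0,.5]); ry=np.array([-.5816,.8135,0]); B=np.array(F)+.16*u
    print([proj("wrist",B+a*.025*nn+b*.025*ry).round() for a in(-1,1) for b in(-1,1)])
# column profile
for r in range(a[:,0].min(),a[:,0].max(),12): c=np.where(m[r])[0]; print(r,c.min(),c.max(),end="; ")
E
```

```text
t 30.6 p [0.2765 0.338  0.3415] z [ 0.0118  0.0041 -0.9999] y [-0.5812  0.8137 -0.0035] j [ 0.7173 -0.4603  1.9096 -0.0047  1.6808 -1.4744] w 0.847 g 0.0 F [-0.1874 -0.469   0.5452]
0.62 [141 288] [258 364]
wrist large_bottle [([0.253, 0.326, 0.19], 0.61), ([0.34, 0.382, 0.058], 0.25)]
wrist long_peg_tip [([0.338, 0.385, 0.058], 0.86), ([0.251, 0.322, 0.197], 0.19)]
[array([289., 177.]), array([361., 177.]), array([287., 247.]), array([363., 247.])]
141 324 352; 153 289 360; 165 289 361; 177 289 362; 189 289 363; 201 289 363; 213 291 360; 225 294 358; 237 296 355; 249 301 350;
```

```bash
python3 - <<'E'
from h import *
g=cv2.cvtColor(cv2.imread("pics/w6.png"),cv2.COLOR_BGR2GRAY); print([(r,int(g[r,322:330].mean())) for r in range(135,275,5)])
F=np.array([.3219,.3685,.0689]); rx=np.array([.8135,.5816,0]); zz=np.array([0,0,1.])
for L in(30,35,40,45):
  for k in(0,.01):
    t=np.radians(L);u=-np.sin(t)*rx+np.cos(t)*zz; nn=np.cos(t)*rx+np.sin(t)*zz; B=F+(.16+k)*u
    print(L,k,"low edge",proj("wrist",B-.027*nn)[1].round(),"up edge",proj("wrist",B+.025*nn)[1].round(),"shoulder top",proj("wrist",B+.027*nn-.114*u)[1].round(),B)
grab_frame("top"); rec("top",("small_bottle","small_bottle_grip","small_bottle_mouth"))
for d in regions_of("top","small_bottle")[:2]:
    m=d["pixels"]; r=cv2.minAreaRect(np.argwhere(m)[:,::-1].astype(np.float32)); print(d["score"],r)
    for c in cv2.boxPoints(r): print(c,at("top",c,.035))
print(rel([.46,-.40,.36]))
E
```

```text
[(135, 152), (140, 150), (145, 142), (150, 143), (155, 144), (160, 144), (165, 145), (170, 146), (175, 147), (180, 147), (185, 147), (190, 147), (195, 154), (200, 161), (205, 131), (210, 126), (215, 126), (220, 126), (225, 125), (230, 125), (235, 125), (240, 124), (245, 124), (250, 122), (255, 151), (260, 102), (265, 125), (270, 127)]
30 0 low edge 174.0 up edge 247.0 shoulder top 273.0 [0.2568 0.322  0.2075]
30 0.01 low edge 168.0 up edge 244.0 shoulder top 272.0 [0.2528 0.3191 0.2161]
35 0 low edge 158.0 up edge 226.0 shoulder top 269.0 [0.2472 0.3151 0.2   ]
35 0.01 low edge 151.0 up edge 221.0 shoulder top 266.0 [0.2426 0.3118 0.2082]
40 0 low edge 144.0 up edge 206.0 shoulder top 264.0 [0.2382 0.3087 0.1915]
40 0.01 low edge 136.0 up edge 198.0 shoulder top 260.0 [0.233  0.3049 0.1991]
45 0 low edge 132.0 up edge 186.0 shoulder top 259.0 [0.2299 0.3027 0.182 ]
45 0.01 low edge 123.0 up edge 178.0 shoulder top 254.0 [0.2241 0.2986 0.1891]
top small_bottle [([0.454, -0.441, 0.046], 0.86)]
top small_bottle_grip [([0.453, -0.44, 0.042], 0.94)]
top small_bottle_mouth [([0.458, -0.439, 0.038], 0.61)]
0.94 ((467.4956970214844, 228.97703552246094), (15.857749938964844, 42.14699935913086), 79.2156982421875)
[445.3108 225.1313] [ 0.4692 -0.3764  0.035 ]
[486.7134 217.2451] [ 0.4958 -0.5041  0.035 ]
[489.6806 232.8228] [ 0.4476 -0.5123  0.035 ]
[448.278 240.709] [ 0.4211 -0.385   0.035 ]
[ 2.7696 -7.0707 -0.2367]
```

```bash
cat >> h.py <<'E'
def route(way,phi_t,n):
    "rows for a polyline in world with yaw of tool y to phi_t over n rows"
    p,M=pose(); phi=np.arctan2(M[1,1],M[0,1]); d=phi_t-phi
    W=np.vstack([p,way]); L=np.r_[0,np.cumsum(np.linalg.norm(np.diff(W,axis=0),axis=1))]
    q=np.array([[np.interp(k/n*L[-1],L,W[:,i]) for i in range(3)] for k in range(n+1)])
    print("twist/row",round(-d/n*10,3),"step",L[-1]/n); c=p.copy()
    for k in range(n):
        a=phi+d*k/n; y=np.array([np.cos(a),np.sin(a),0]); x=np.array([-y[1],y[0],0]); D=(q[k+1]-c)*10
        r=np.round([D@x,D@y,-D[2]],2); c=c+(r[0]*x+r[1]*y-r[2]*np.array([0,0,1]))/10
        print(k,r.tolist())
E
python3 -c "
from h import *
route([[.44,.12,.36],[.45,-.37,.36]],.21,20)"
```

```text
twist/row 0.991 step 0.038192939789378696
0 [-0.01, -0.38, -0.04]
1 [-0.05, -0.38, -0.04]
2 [-0.09, -0.37, -0.04]
3 [-0.12, -0.36, -0.04]
4 [-0.16, -0.34, -0.03]
5 [-0.19, -0.33, -0.04]
6 [-0.22, -0.31, -0.04]
7 [-0.08, -0.36, -0.01]
8 [-0.07, -0.37, 0.0]
9 [-0.11, -0.37, 0.0]
10 [-0.15, -0.35, 0.0]
11 [-0.18, -0.34, 0.0]
12 [-0.21, -0.32, 0.0]
13 [-0.24, -0.29, 0.0]
14 [-0.27, -0.27, 0.0]
15 [-0.3, -0.25, 0.0]
16 [-0.31, -0.21, 0.0]
17 [-0.34, -0.18, 0.0]
18 [-0.36, -0.14, 0.0]
19 [-0.36, -0.11, 0.0]
```

Request:
apply_moves:
  targets:
    - {"translation":[-0.01,-0.38,-0.04],"twist":0.99,"hand":1}
    - {"translation":[-0.05,-0.38,-0.04],"twist":0.99,"hand":1}
    - {"translation":[-0.09,-0.37,-0.04],"twist":0.99,"hand":1}
    - {"translation":[-0.12,-0.36,-0.04],"twist":0.99,"hand":1}
    - {"translation":[-0.16,-0.34,-0.03],"twist":0.99,"hand":1}
    - {"translation":[-0.19,-0.33,-0.04],"twist":0.99,"hand":1}
    - {"translation":[-0.22,-0.31,-0.04],"twist":0.99,"hand":1}
    - {"translation":[-0.08,-0.36,-0.01],"twist":0.99,"hand":1}

```text
time: 31.85
tool_pos: [0.4425, 0.0872, 0.3623]
tool_rot: [0.001, 0.088, 0.996, -0.002]
contact_force: [1.1, -0.3, 0.2]
gripper_width: 1.0
grasp_force: 0.0
```

Request:
apply_moves:
  targets:
    - {"translation":[-0.07,-0.37,0],"twist":0.99,"hand":1}
    - {"translation":[-0.11,-0.37,0],"twist":0.99,"hand":1}
    - {"translation":[-0.15,-0.35,0],"twist":0.99,"hand":1}
    - {"translation":[-0.18,-0.34,0],"twist":0.99,"hand":1}
    - {"translation":[-0.21,-0.32,0],"twist":0.99,"hand":1}
    - {"translation":[-0.24,-0.29,0],"twist":0.99,"hand":1}
    - {"translation":[-0.27,-0.27,0],"twist":0.99,"hand":1}
    - {"translation":[-0.3,-0.25,0],"twist":0.99,"hand":1}

```text
time: 32.65
tool_pos: [0.4469, -0.2188, 0.3635]
tool_rot: [0.002, 0.465, 0.885, -0.001]
contact_force: [1.7, -0.2, 0.3]
gripper_width: 1.001
grasp_force: 0.0
```

Request:
apply_moves:
  targets:
    - {"translation":[-0.31,-0.21,0],"twist":0.99,"hand":1}
    - {"translation":[-0.34,-0.18,0],"twist":0.99,"hand":1}
    - {"translation":[-0.36,-0.14,0],"twist":0.99,"hand":1}
    - {"translation":[-0.36,-0.11,0],"twist":0.99,"hand":1}
    - {"translation":[0,0,0],"twist":0,"hand":1}

```text
time: 33.15
tool_pos: [0.4496, -0.3728, 0.3628]
tool_rot: [0.001, 0.631, 0.776, -0.001]
contact_force: [-0.5, 0.3, -1.1]
gripper_width: 0.997
grasp_force: 0.0
```

```bash
python3 - <<'E'
from h import *
st(); snap("wrist","w7"); rec("wrist",("small_bottle","small_bottle_grip"),1)
d=regions_of("wrist","small_bottle")[0]; m=d["pixels"]; r=cv2.minAreaRect(np.argwhere(m)[:,::-1].astype(np.float32)); print(d["score"],r)
for c in cv2.boxPoints(r): print(c,at("wrist",c,.035))
a=np.argwhere(m)
for q in range(a[:,0].min(),a[:,0].max()+1,8): c=np.where(m[q])[0]; print(q,c.min(),c.max(),end="; ")
E
```

```text
t 33.15 p [ 0.4496 -0.3728  0.3628] z [-0.0002 -0.003  -1.    ] y [ 0.9789  0.2043 -0.0008] j [-0.8187 -0.0869  1.5709 -0.0022  1.6555 -1.0246] w 0.997 g 0.0 F [-0.4982  0.2756 -1.0509]
wrist small_bottle [([0.454, -0.434, 0.043], 0.95)]
wrist small_bottle_grip [([0.46, -0.439, 0.045], 0.93)]
0.8 ((321.0999450683594, 248.00250244140625), (36.13870620727539, 94.22055053710938), 1.4320961236953735)
[301.8588 294.6465] [ 0.4503 -0.5131  0.035 ]
[304.2136 200.4553] [ 0.4287 -0.3866  0.035 ]
[340.3411 201.3586] [ 0.4725 -0.3784  0.035 ]
[337.9863 295.5497] [ 0.4981 -0.5042  0.035 ]
201 310 326; 209 304 338; 217 304 339; 225 304 339; 233 304 338; 241 304 338; 249 303 337; 257 303 337; 265 307 335; 273 309 332; 281 309 330; 289 307 333;
```

Request:
apply_moves:
  targets:
    - {"translation":[-0.37,0,0.2],"twist":0.1,"hand":1}
    - {"translation":[0,0,0.45],"twist":0,"hand":1}
    - {"translation":[0,0,0.45],"twist":0,"hand":1}
    - {"translation":[0,0,0.45],"twist":0,"hand":1}
    - {"translation":[0,0,0.45],"twist":0,"hand":1}
    - {"translation":[0,0,0.45],"twist":0,"hand":1}
    - {"translation":[0,0,0.45],"twist":0,"hand":1}
    - {"translation":[0,0,0.3],"twist":0,"hand":1}

```text
time: 34.15
tool_pos: [0.4582, -0.4041, 0.0417]
tool_rot: [0.0, 0.632, 0.775, -0.001]
contact_force: [-0.3, 0.3, -1.3]
gripper_width: 0.998
grasp_force: 0.0
```

Request:
apply_moves:
  targets:
    - {"translation":[0,0,0.15],"twist":0,"hand":1}
    - {"translation":[0,0,0],"twist":0,"hand":0.4}
    - {"translation":[0,0,0],"twist":0,"hand":0.4}
    - {"translation":[0,0,0],"twist":0,"hand":0.4}
    - {"translation":[0,0,0],"twist":0,"hand":0.4}
    - {"translation":[0,0,0],"twist":0,"hand":0.4}

```text
time: 34.75
tool_pos: [0.4606, -0.4087, 0.0332]
tool_rot: [0.005, 0.633, 0.775, -0.001]
contact_force: [0.6, 1.1, 6.9]
gripper_width: 0.515
grasp_force: 59.8
```

Request:
apply_moves:
  targets:
    - {"translation":[0,0,-0.3],"twist":0,"hand":0.4}
    - {"translation":[0,0,-0.45],"twist":0,"hand":0.4}
    - {"translation":[0,0,-0.1],"twist":0,"hand":0.508}
    - {"translation":[0,0,0],"twist":0,"hand":0.512}
    - {"translation":[0,0,0],"twist":0,"hand":0.514}

```text
time: 35.25
tool_pos: [0.4583, -0.4062, 0.114]
tool_rot: [0.002, 0.633, 0.774, -0.001]
contact_force: [-0.1, -0.6, -1.4]
gripper_width: 0.514
grasp_force: 56.4
```

```bash
python3 -c "
from h import *
st(); brows('small_bottle')"
```

```text
t 35.25 p [ 0.4583 -0.4062  0.114 ] z [ 0.0015 -0.0033 -1.    ] y [0.9799 0.1996 0.0008] j [-0.8462  0.1442  1.7571 -0.0011  1.2369 -1.0468] w 0.514 g 56.4 F [-0.1309 -0.5889 -1.4282]
0.88 rows 272 420 cols 267 386
```

Request:
apply_moves:
  targets:
    - {"translation":[0,0,0],"twist":0,"hand":0.517}
    - {"translation":[0,0,0],"twist":0,"hand":0.517}

```text
time: 35.55
tool_pos: [0.4582, -0.4061, 0.1133]
tool_rot: [0.001, 0.633, 0.775, -0.001]
contact_force: [0.4, -0.6, -1.1]
gripper_width: 0.522
grasp_force: 46.4
```

Request:
apply_moves:
  targets:
    - {"translation":[0,0,0],"twist":0,"hand":0.521}
    - {"translation":[0,0,0],"twist":0,"hand":0.521}

```text
time: 35.75
tool_pos: [0.4587, -0.4066, 0.1145]
tool_rot: [0.002, 0.633, 0.775, -0.001]
contact_force: [-1.1, 1.2, -1.0]
gripper_width: 0.522
grasp_force: 34.1
```

Request:
apply_moves:
  targets:
    - {"translation":[0,0,0],"twist":0,"hand":0.525}
    - {"translation":[0,0,0],"twist":0,"hand":0.526}

```text
time: 35.95
tool_pos: [0.4588, -0.4067, 0.115]
tool_rot: [0.002, 0.633, 0.775, -0.001]
contact_force: [-0.3, -0.1, -0.4]
gripper_width: 0.52
grasp_force: 20.3
```

Request:
apply_moves:
  targets:
    - {"translation":[0,0,0],"twist":0,"hand":0.528}
    - {"translation":[0,0,0],"twist":0,"hand":0.528}

```text
time: 36.15
tool_pos: [0.4588, -0.4067, 0.115]
tool_rot: [0.002, 0.633, 0.775, -0.001]
contact_force: [0.7, -0.1, -1.1]
gripper_width: 0.528
grasp_force: 15.4
```

```bash
python3 -c "
from h import *
brows('small_bottle')"
```

```text
0.9 rows 272 420 cols 266 386
```

Request:
apply_moves:
  targets:
    - {"translation":[0,0,0],"twist":0,"hand":0.53}
    - {"translation":[0,0,0],"twist":0,"hand":0.53}

```text
time: 36.45
tool_pos: [0.4588, -0.4067, 0.1149]
tool_rot: [0.002, 0.633, 0.775, -0.001]
contact_force: [0.3, -0.1, -1.3]
gripper_width: 0.532
grasp_force: 10.9
```

Request:
apply_moves:
  targets:
    - {"translation":[0,0,0],"twist":0,"hand":0.531}

```text
time: 36.55
tool_pos: [0.4588, -0.4067, 0.1149]
tool_rot: [0.002, 0.633, 0.775, -0.001]
contact_force: [0.4, -0.4, -1.0]
gripper_width: 0.531
grasp_force: 8.9
```

```bash
python3 -c "
from h import *
brows('small_bottle');st()"
```

```text
0.67 rows 273 420 cols 267 386
t 36.65 p [ 0.4588 -0.4067  0.1149] z [ 0.0022 -0.0041 -1.    ] y [0.9798 0.1997 0.0013] j [-0.8461  0.1439  1.7558 -0.0012  1.2373 -1.0468] w 0.528 g 8.9 F [ 0.1045  0.1239 -0.4415]
```

Request:
apply_moves:
  targets:
    - {"translation":[0,0,0],"twist":0,"hand":0.532}
    - {"translation":[0,0,0],"twist":0,"hand":0.5325}

```text
time: 36.85
tool_pos: [0.4588, -0.4067, 0.1149]
tool_rot: [0.002, 0.633, 0.775, -0.001]
contact_force: [-0.2, 0.2, 0.1]
gripper_width: 0.535
grasp_force: 6.1
```

```bash
python3 -c "
from h import *
brows('small_bottle');st()"
```

```text
0.72 rows 273 420 cols 266 386
t 36.95 p [ 0.4588 -0.4067  0.1149] z [ 0.0022 -0.0042 -1.    ] y [0.9798 0.1998 0.0013] j [-0.8461  0.1439  1.7558 -0.0012  1.2373 -1.0469] w 0.536 g 6.1 F [ 0.0979  0.2691 -0.287 ]
```

Request:
apply_moves:
  targets:
    - {"translation":[0,0,0],"twist":0,"hand":0.533}

```text
time: 37.05
tool_pos: [0.4588, -0.4067, 0.1149]
tool_rot: [0.002, 0.633, 0.775, -0.001]
contact_force: [0.5, -0.6, -0.4]
gripper_width: 0.536
grasp_force: 5.2
```

```bash
python3 -c "
from h import *
brows('small_bottle');st()"
```

```text
0.93 rows 274 420 cols 267 386
t 37.15 p [ 0.4588 -0.4067  0.1149] z [ 0.0022 -0.0042 -1.    ] y [0.9798 0.1998 0.0013] j [-0.8461  0.1439  1.7558 -0.0012  1.2373 -1.0469] w 0.532 g 5.2 F [ 0.4948 -0.1518 -0.756 ]
```

Request:
apply_moves:
  targets:
    - {"translation":[0,0,0],"twist":0,"hand":0.5337}

```text
time: 37.25
tool_pos: [0.4589, -0.4068, 0.1151]
tool_rot: [0.002, 0.633, 0.775, -0.001]
contact_force: [0.4, 0.6, -0.7]
gripper_width: 0.533
grasp_force: 0.0
```

```bash
python3 -c "
from h import *
brows('small_bottle');print(state()['grasp_force'])"
```

```text
0.74 rows 254 421 cols 273 377
0.0
```

Request:
apply_moves:
  targets:
    - {"translation":[0,0,0],"twist":0,"hand":0.534}

```text
time: 37.45
tool_pos: [0.4589, -0.4069, 0.1152]
tool_rot: [0.002, 0.633, 0.775, -0.001]
contact_force: [-0.1, 0.9, 0.5]
gripper_width: 0.528
grasp_force: 0.0
```

```bash
python3 -c "
from h import *
brows('small_bottle');print(state()['grasp_force'])"
```

```text
0.56 rows 202 388 cols 281 359
0.0
```

```bash
python3 - <<'E'
from h import *
grab_frame("wrist"); rec("wrist",("small_bottle",),1)
d=regions_of("wrist","small_bottle")[0]; m=d["pixels"]; r=cv2.minAreaRect(np.argwhere(m)[:,::-1].astype(np.float32)); print(d["score"],r)
for c in cv2.boxPoints(r): print(c,at("wrist",c,.04))
a=np.argwhere(m)
for q in range(a[:,0].min(),a[:,0].max()+1,10): c=np.where(m[q])[0]; print(q,c.min(),c.max(),end="; ")
p,M=pose(); 
for uv in((320,203),(320,388),(320,290)):
    for z in(.004,.022,.04): w=at("wrist",uv,z); print(uv,z,w,(M.T@(w-p))[:2])
grab_frame("top"); m=regions_of("top","small_bottle")[0]["pixels"]; r=cv2.minAreaRect(np.argwhere(m)[:,::-1].astype(np.float32)); print(r)
for c in cv2.boxPoints(r): print(at("top",c,.035))
E
```

```text
wrist small_bottle [([0.457, -0.413, 0.043], 0.77)]
0.76 ((319.5, 295.0), (186.0, 79.0), 90.0)
[280. 202.] [ 0.4279 -0.374   0.04  ]
[359. 202.] [ 0.4695 -0.3657  0.04  ]
[359. 388.] [ 0.4992 -0.4884  0.04  ]
[280. 388.] [ 0.4469 -0.4992  0.04  ]
202 315 342; 212 286 354; 222 282 358; 232 281 359; 242 281 359; 252 281 359; 262 282 359; 272 282 359; 282 284 359; 292 284 357; 302 285 357; 312 285 357; 322 287 357; 332 288 356; 342 298 347; 352 302 345; 362 300 348; 372 299 349; 382 304 343; (320, 203) 0.004 [ 0.4501 -0.378   0.004 ] [ 0.0304 -0.0029]
(320, 203) 0.022 [ 0.4496 -0.3742  0.022 ] [ 0.0341 -0.0027]
(320, 203) 0.04 [ 0.4491 -0.3704  0.04  ] [ 0.0379 -0.0024]
(320, 388) 0.004 [ 0.4788 -0.5235  0.004 ] [-0.118  -0.0039]
(320, 388) 0.022 [ 0.4761 -0.5084  0.022 ] [-0.1027 -0.0035]
(320, 388) 0.04 [ 0.4733 -0.4933  0.04  ] [-0.0874 -0.0032]
(320, 290) 0.004 [ 0.462  -0.4375  0.004 ] [-0.0303 -0.0032]
(320, 290) 0.022 [ 0.4605 -0.4291  0.022 ] [-0.0218 -0.0029]
(320, 290) 0.04 [ 0.459  -0.4206  0.04  ] [-0.0133 -0.0027]Traceback (most recent call last):
  File "<stdin>", line 10, in <module>
IndexError: list index out of range
```

Request:
apply_moves:
  targets:
    - {"translation":[0.17,-0.03,0],"twist":0,"hand":0.8}
    - {"translation":[0,0,0],"twist":0,"hand":1}
    - {"translation":[0,0,0.1],"twist":0,"hand":1}
    - {"translation":[0,0,0.4],"twist":0,"hand":1}
    - {"translation":[0,0,0.3],"twist":0,"hand":1}
    - {"translation":[0,0,0.1],"twist":0,"hand":1}
    - {"translation":[0,0,0],"twist":0,"hand":0.4}
    - {"translation":[0,0,0],"twist":0,"hand":0.4}

```text
time: 38.6
tool_pos: [0.4534, -0.3919, 0.0259]
tool_rot: [0.003, 0.633, 0.774, -0.001]
contact_force: [0.3, 0.1, 0.3]
gripper_width: 0.69
grasp_force: 0.0
```

Request:
apply_moves:
  targets:
    - {"translation":[0,0,0],"twist":0,"hand":0.4}
    - {"translation":[0,0,0],"twist":0,"hand":0.4}
    - {"translation":[0,0,0],"twist":0,"hand":0.4}
    - {"translation":[0,0,-0.4],"twist":0,"hand":0.4}
    - {"translation":[0,0,0],"twist":0,"hand":0.52}
    - {"translation":[0,0,0],"twist":0,"hand":0.528}
    - {"translation":[0,0,0],"twist":0,"hand":0.53}
    - {"translation":[0,0,0],"twist":0,"hand":0.531}

```text
time: 39.4
tool_pos: [0.452, -0.3902, 0.0638]
tool_rot: [0.001, 0.633, 0.775, -0.001]
contact_force: [-0.8, 0.1, 1.5]
gripper_width: 0.53
grasp_force: 0.6
```

```bash
python3 -c "
from h import *
brows('small_bottle');st()"
```

```text
0.71 rows 259 420 cols 279 378
t 39.5 p [ 0.452  -0.3903  0.0638] z [ 0.0008 -0.0026 -1.    ] y [0.9798 0.1998 0.0002] j [-0.8362  0.1754  1.8163 -0.0013  1.1474 -1.0368] w 0.537 g 0.2 F [-0.3256 -0.0118  0.521 ]
```

Request:
apply_moves:
  targets:
    - {"translation":[0,0,0],"twist":0,"hand":0.529}
    - {"translation":[0,0,0],"twist":0,"hand":0.529}

```text
time: 39.7
tool_pos: [0.4523, -0.3906, 0.0642]
tool_rot: [0.002, 0.633, 0.775, -0.001]
contact_force: [-0.2, -0.4, -0.1]
gripper_width: 0.531
grasp_force: 0.0
```

```bash
python3 - <<'E'
from h import *
st(); f=grab_frame("wrist"); d=regions_of("wrist","small_bottle")[0]; m=d["pixels"]; a=np.argwhere(m); print(d["score"])
for q in range(a[:,0].min(),a[:,0].max()+1,10): c=np.where(m[q])[0]; print(q,c.min(),c.max(),end="; ")
g=cv2.cvtColor(f,cv2.COLOR_RGB2GRAY); print([(r,int(g[r,316:326].mean())) for r in range(180,440,8)])
for t in(90,80,70,60,50,40,30): print(t,modelrows(.015,0,t,.12,.022,.08),modelrows(.012,-.01,t,.12,.022,.08))
E
```

```text
t 39.7 p [ 0.4523 -0.3906  0.0642] z [ 0.0016 -0.0035 -1.    ] y [0.9799 0.1997 0.0009] j [-0.8363  0.1751  1.8158 -0.0013  1.147  -1.0368] w 0.531 g 0.0 F [-0.1582 -0.4297 -0.1067]
0.95
257 306 345; 267 288 369; 277 285 372; 287 282 375; 297 281 377; 307 280 378; 317 280 377; 327 282 376; 337 282 374; 347 282 374; 357 283 373; 367 284 372; 377 285 371; 387 285 371; 397 286 369; 407 287 368; 417 301 345; [(180, 133), (188, 134), (196, 133), (204, 132), (212, 130), (220, 129), (228, 128), (236, 130), (244, 128), (252, 127), (260, 84), (268, 90), (276, 95), (284, 118), (292, 171), (300, 181), (308, 184), (316, 185), (324, 185), (332, 186), (340, 185), (348, 185), (356, 185), (364, 185), (372, 184), (380, 183), (388, 183), (396, 182), (404, 182), (412, 182), (420, 126), (428, 43), (436, 39)]
90 [286.0, 334.0, 416.0, np.float64(-0.105), np.float64(0.0), np.float64(0.003)] [283.0, 326.0, 408.0, np.float64(-0.108), np.float64(0.0), np.float64(0.013)]
80 [282.0, 346.0, 397.0, np.float64(-0.1034), np.float64(0.0), np.float64(0.0212)] [275.0, 333.0, 386.0, np.float64(-0.1046), np.float64(0.0), np.float64(0.0316)]
70 [279.0, 358.0, 376.0, np.float64(-0.0987), np.float64(0.0), np.float64(0.0389)] [268.0, 339.0, 365.0, np.float64(-0.0981), np.float64(0.0), np.float64(0.0493)]
60 [278.0, 369.0, 356.0, np.float64(-0.0909), np.float64(0.0), np.float64(0.0555)] [263.0, 346.0, 343.0, np.float64(-0.0885), np.float64(0.0), np.float64(0.0657)]
50 [279.0, 378.0, 335.0, np.float64(-0.0804), np.float64(0.0), np.float64(0.0705)] [259.0, 352.0, 321.0, np.float64(-0.0763), np.float64(0.0), np.float64(0.0801)]
40 [281.0, 386.0, 314.0, np.float64(-0.0675), np.float64(0.0), np.float64(0.0834)] [258.0, 358.0, 299.0, np.float64(-0.0618), np.float64(0.0), np.float64(0.0922)]
30 [286.0, 391.0, 294.0, np.float64(-0.0525), np.float64(0.0), np.float64(0.0939)] [260.0, 363.0, 277.0, np.float64(-0.0453), np.float64(0.0), np.float64(0.1015)]
```

```bash
python3 - <<'E'
from h import *
for uv in((428,257),(397,330),(345,219),(310,290)): print("top",at("top",uv,.113))
K=get_calibration("wrist")["camera_matrix"]
C={"camera_matrix":K,"pose":np.array([[.2263,.9288,.2935,.4327],[-.974,.2142,.0733,.1298],[.0052,-.3025,.9531,.54],[0,0,0,1]])}
for uv in((595,262),(490,370),(480,137),(363,265)):
    o,d=ray("wrist",uv,C); print("w1",o+d*(.113-o[2])/d[2])
g=cv2.cvtColor(grab_frame("top"),cv2.COLOR_RGB2GRAY)
for row in(265,280,295,310,320): print(row,[(c,int(g[row,c])) for c in range(394,436,3)])
E
```

```text
top [ 0.3649 -0.3037  0.113 ]
top [ 0.1556 -0.2141  0.113 ]
top [ 0.4718 -0.0631  0.113 ]
top [0.2645 0.0352 0.113 ]
w1 [ 0.3635 -0.3073  0.113 ]
w1 [ 0.1582 -0.1967  0.113 ]
w1 [ 0.4733 -0.0541  0.113 ]
w1 [0.2839 0.0452 0.113 ]
265 [(394, 67), (397, 73), (400, 71), (403, 64), (406, 40), (409, 42), (412, 46), (415, 51), (418, 57), (421, 58), (424, 59), (427, 61), (430, 61), (433, 62)]
280 [(394, 39), (397, 45), (400, 52), (403, 55), (406, 57), (409, 58), (412, 60), (415, 61), (418, 61), (421, 63), (424, 64), (427, 64), (430, 63), (433, 64)]
295 [(394, 57), (397, 60), (400, 62), (403, 62), (406, 62), (409, 64), (412, 65), (415, 64), (418, 64), (421, 63), (424, 63), (427, 63), (430, 61), (433, 59)]
310 [(394, 63), (397, 63), (400, 65), (403, 64), (406, 64), (409, 64), (412, 64), (415, 63), (418, 61), (421, 60), (424, 58), (427, 52), (430, 47), (433, 147)]
320 [(394, 65), (397, 64), (400, 64), (403, 63), (406, 62), (409, 60), (412, 58), (415, 58), (418, 57), (421, 48), (424, 120), (427, 150), (430, 151), (433, 151)]
```

```bash
python3 - <<'E'
from h import *
p,M=pose()
for uv,z in (((327,257),.004),((329,290),.044),((329,307),.044),((328,400),.044)): w=at("wrist",uv,z); print(uv,w,M.T@(w-p)*1000)
E
```

```text
(327, 257) [ 0.4514 -0.3787  0.004 ] [12.3351  1.2874 60.5627]
(329, 290) [ 0.452  -0.3785  0.044 ] [12.2295  1.9338 20.5635]
(329, 307) [ 0.4536 -0.3864  0.044 ] [ 4.1642  1.9616 20.5982]
(328, 400) [ 0.464  -0.4387  0.044 ] [-49.2212   1.6937  20.8278]
```

Request:
apply_moves:
  targets:
    - {"translation":[-0.25,0.02,0],"twist":0,"hand":0.8}
    - {"translation":[0,0,0.1],"twist":0,"hand":1}
    - {"translation":[0,0,0.29],"twist":0,"hand":1}
    - {"translation":[0,0,0],"twist":0,"hand":0.4}
    - {"translation":[0,0,0],"twist":0,"hand":0.4}
    - {"translation":[0,0,0],"twist":0,"hand":0.4}
    - {"translation":[0,0,0],"twist":0,"hand":0.4}
    - {"translation":[0,0,0],"twist":0,"hand":0.4}

```text
time: 40.65
tool_pos: [0.4601, -0.4155, 0.0271]
tool_rot: [0.003, 0.633, 0.775, -0.001]
contact_force: [0.0, -0.6, 0.7]
gripper_width: 0.508
grasp_force: 61.7
```

Request:
apply_moves:
  targets:
    - {"translation":[0,0,-0.3],"twist":0,"hand":0.4}
    - {"translation":[0,0,-0.45],"twist":0,"hand":0.4}
    - {"translation":[0,0,-0.45],"twist":0,"hand":0.4}
    - {"translation":[0,0,-0.45],"twist":0,"hand":0.4}
    - {"translation":[0,0,0],"twist":0,"hand":0.4}

```text
time: 41.15
tool_pos: [0.4623, -0.4177, 0.2008]
tool_rot: [0.01, 0.632, 0.775, -0.002]
contact_force: [0.8, -0.2, 0.3]
gripper_width: 0.509
grasp_force: 61.4
```

```bash
python3 -c "
from h import *
st()
route([[.307,-.307,.19]],-.45,7)"
```

```text
t 41.15 p [ 0.4623 -0.4177  0.2008] z [ 0.0127 -0.0162 -0.9998] y [0.9798 0.2    0.0092] j [-0.8537  0.0727  1.6809 -0.0011  1.3675 -1.0548] w 0.509 g 61.4 F [ 0.7994 -0.1832  0.3068]
twist/row 0.93 step 0.02728197111466581
0 [0.2, -0.19, 0.02]
1 [0.18, -0.2, 0.01]
2 [0.16, -0.22, 0.02]
3 [0.14, -0.23, 0.01]
4 [0.12, -0.25, 0.02]
5 [0.1, -0.25, 0.01]
6 [0.07, -0.27, 0.02]
```

Request:
apply_moves:
  targets:
    - {"translation":[0.2,-0.19,0.02],"twist":0.93,"hand":0.5}
    - {"translation":[0.18,-0.2,0.01],"twist":0.93,"hand":0.5}
    - {"translation":[0.16,-0.22,0.02],"twist":0.93,"hand":0.51}
    - {"translation":[0.14,-0.23,0.01],"twist":0.93,"hand":0.51}
    - {"translation":[0.12,-0.25,0.02],"twist":0.93,"hand":0.515}
    - {"translation":[0.1,-0.25,0.01],"twist":0.93,"hand":0.515}
    - {"translation":[0.07,-0.27,0.02],"twist":0.93,"hand":0.518}
    - {"translation":[0,0,0],"twist":0,"hand":0.518}

```text
time: 41.95
tool_pos: [0.3019, -0.3017, 0.178]
tool_rot: [0.002, 0.847, 0.531, -0.001]
contact_force: [0.4, 0.2, -0.6]
gripper_width: 0.519
grasp_force: 0.0
```

Request:
apply_moves:
  targets:
    - {"translation":[0,0,0.3],"twist":0,"hand":0.52}
    - {"translation":[0,0,0.13],"twist":0,"hand":0.52}
    - {"translation":[0,0,0],"twist":0,"hand":0.52}

```text
time: 42.25
tool_pos: [0.3048, -0.304, 0.1381]
tool_rot: [0.002, 0.847, 0.532, 0.0]
contact_force: [-0.8, 2.6, 10.9]
gripper_width: 0.519
grasp_force: 5.1
```

Request:
apply_moves:
  targets:
    - {"translation":[0,0,0.08],"twist":0,"hand":0.52}
    - {"translation":[0,0,0],"twist":0,"hand":0.52}

```text
time: 42.45
tool_pos: [0.308, -0.3078, 0.1382]
tool_rot: [0.008, 0.847, 0.532, 0.001]
contact_force: [-1.7, 8.4, 39.3]
gripper_width: 0.521
grasp_force: 19.5
```

```bash
python3 - <<'E'
from h import *
st(); brows("small_bottle")
for t in(90,80,70,60): print(t,modelrows(.037,0,t,.12,.022,.08))
E
```

```text
t 42.45 p [ 0.308  -0.3078  0.1382] z [ 0.0094 -0.012  -0.9999] y [ 0.9008 -0.434   0.0137] j [-0.9567 -0.3391  2.1613  0.0007  1.3041 -0.5079] w 0.521 g 19.5 F [-1.7387  8.4146 39.3321]
0.7 rows 268 368 cols 262 359
90 [236.0, 273.0, 386.0, np.float64(-0.083), np.float64(0.0), np.float64(0.003)]
80 [234.0, 293.0, 371.0, np.float64(-0.0817), np.float64(0.0), np.float64(0.0174)]
70 [236.0, 315.0, 355.0, np.float64(-0.078), np.float64(0.0), np.float64(0.0314)]
60 [240.0, 340.0, 339.0, np.float64(-0.0719), np.float64(0.0), np.float64(0.0445)]
```

Request:
apply_moves:
  targets:
    - {"translation":[0,0,-0.08],"twist":0,"hand":0.5}
    - {"translation":[0,0,-0.02],"twist":0,"hand":0.5}
    - {"translation":[0,0,0],"twist":0,"hand":0.45}

```text
time: 42.85
tool_pos: [0.3047, -0.304, 0.1399]
tool_rot: [0.003, 0.847, 0.532, 0.0]
contact_force: [-0.4, 2.9, 13.9]
gripper_width: 0.446
grasp_force: 6.7
```

```bash
python3 - <<'E'
from h import *
st(); f=grab_frame("scene"); g=grab_frame("wrist"); rec("wrist",("small_bottle",),1)
a=cv2.resize(f[170:330,240:440],(400,320)); b=cv2.resize(g,(400,300)); b=cv2.copyMakeBorder(b,0,20,0,0,0)
cv2.imwrite("pics/s8.png",np.hstack([a,b])[:,:,::-1])
E
```

```text
t 42.85 p [ 0.3047 -0.304   0.1399] z [ 0.003  -0.0045 -1.    ] y [ 0.9007 -0.4344  0.0047] j [-0.9575 -0.3486  2.1654 -0.0001  1.3194 -0.5081] w 0.446 g 6.7 F [-0.4434  2.851  13.8631]
wrist small_bottle [([0.3, -0.301, 0.114], 0.85)]
```

View pics/s8.png

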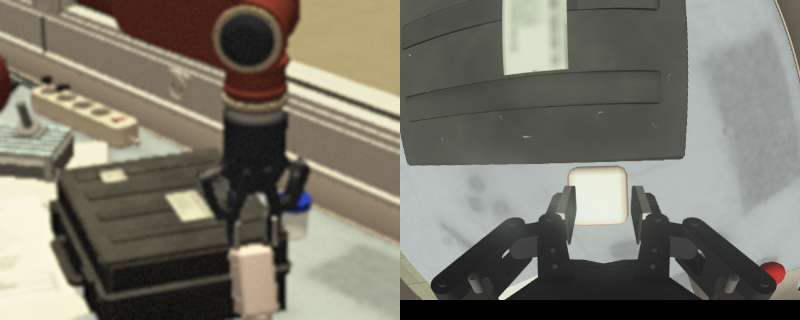

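Request:
apply_moves:
  targets:
    - {"translation":[0,0,-0.1],"twist":0,"hand":0.45}
    - {"translation":[0,0,-0.3],"twist":0,"hand":0.8}
    - {"translation":[0,0,0],"twist":0,"hand":1}
    - {"translation":[0,0,0],"twist":0,"hand":1}

```text
time: 43.4
tool_pos: [0.3039, -0.3033, 0.1778]
tool_rot: [0.002, 0.847, 0.532, -0.0]
contact_force: [-0.1, -0.1, 0.1]
gripper_width: 0.934
grasp_force: 0.0
```

```bash
python3 - <<'E'
from h import *
st(); f=grab_frame("wrist"); rec("wrist",("small_bottle",),1)
d=regions_of("wrist","small_bottle")[0]; m=d["pixels"]; a=np.argwhere(m); print(d["score"],a.min(0),a.max(0))
r=cv2.minAreaRect(a[:,::-1].astype(np.float32)); print(r)
for q in range(a[:,0].min(),a[:,0].max()+1,8): c=np.where(m[q])[0]; print(q,c.min(),c.max(),end="; ")
g=cv2.cvtColor(f,cv2.COLOR_RGB2GRAY); cc=int(r[0][0]); print([(q,int(g[q,cc-4:cc+4].mean())) for q in range(a[:,0].min()-8,a[:,0].max()+12,6)])
p,M=pose(); w=at("wrist",r[0],.12); print(w,M.T@(w-p)*1000)
E
```

```text
t 43.4 p [ 0.3039 -0.3033  0.1778] z [ 0.0022 -0.0041 -1.    ] y [ 0.9006 -0.4346  0.0038] j [-0.9579 -0.3937  2.1327 -0.0006  1.3979 -0.5081] w 0.934 g 0.0 F [-0.1465 -0.0685  0.078 ]
wrist small_bottle [([0.298, -0.296, 0.116], 0.89)]
0.9 [234 276] [314 357]
((316.6923522949219, 273.6169738769531), (79.55596923828125, 79.93064880371094), 87.61405944824219)
234 312 346; 242 278 354; 250 276 355; 258 277 354; 266 278 355; 274 279 356; 282 278 357; 290 278 356; 298 278 356; 306 280 354; 314 290 295; [(226, 76), (232, 71), (238, 170), (244, 214), (250, 218), (256, 219), (262, 220), (268, 220), (274, 221), (280, 222), (286, 222), (292, 223), (298, 223), (304, 219), (310, 204), (316, 170), (322, 167)]
[ 0.302  -0.2964  0.12  ] [ 5.0786 -3.9075 56.4042]
```

Request:
apply_moves:
  targets:
    - {"translation":[0.05,-0.04,0],"twist":0,"hand":1}
    - {"translation":[0,0,0.25],"twist":0,"hand":1}
    - {"translation":[0,0,0.25],"twist":0,"hand":1}
    - {"translation":[0,0,0.22],"twist":0,"hand":1}
    - {"translation":[0,0,0],"twist":0,"hand":0.4}
    - {"translation":[0,0,0],"twist":0,"hand":0.4}
    - {"translation":[0,0,0],"twist":0,"hand":0.4}
    - {"translation":[0,0,0],"twist":0,"hand":0.4}

```text
time: 44.35
tool_pos: [0.3031, -0.298, 0.1077]
tool_rot: [0.004, 0.847, 0.532, -0.0]
contact_force: [-0.5, 0.6, 2.0]
gripper_width: 0.507
grasp_force: 62.2
```

Request:
apply_moves:
  targets:
    - {"translation":[0,0,0],"twist":0,"hand":0.4}
    - {"translation":[0,0,0],"twist":0,"hand":0.4}

```text
time: 44.55
tool_pos: [0.3031, -0.298, 0.1075]
tool_rot: [0.004, 0.847, 0.532, -0.0]
contact_force: [-0.5, 2.3, 5.9]
gripper_width: 0.504
grasp_force: 62.7
```

```bash
python3 - <<'E'
from h import *
st(); brows("small_bottle"); g=cv2.cvtColor(grab_frame("wrist"),cv2.COLOR_RGB2GRAY); print([(q,int(g[q,316:326].mean())) for q in range(150,420,6)])
for s in(.012,.018,.024):
  for t in(0,8): print(s,t,modelrows(s,0,t,.12,.022,.08))
E
```

```text
t 44.55 p [ 0.3031 -0.298   0.1075] z [ 0.0037 -0.006  -1.    ] y [ 0.9005 -0.4348  0.006 ] j [-0.9521 -0.3213  2.2028 -0.0005  1.2531 -0.5021] w 0.504 g 62.7 F [-0.5386  2.3137  5.9003]
0.79 rows 304 408 cols 269 382
[(150, 93), (156, 94), (162, 93), (168, 93), (174, 92), (180, 90), (186, 90), (192, 79), (198, 87), (204, 88), (210, 88), (216, 89), (222, 89), (228, 86), (234, 85), (240, 84), (246, 83), (252, 83), (258, 84), (264, 84), (270, 86), (276, 88), (282, 88), (288, 90), (294, 92), (300, 94), (306, 194), (312, 226), (318, 240), (324, 240), (330, 241), (336, 241), (342, 241), (348, 241), (354, 242), (360, 242), (366, 242), (372, 242), (378, 242), (384, 242), (390, 241), (396, 241), (402, 238), (408, 194), (414, 197)]
0.012 0 [308.0, 392.0, 234.0, np.float64(0.0), np.float64(0.0), np.float64(0.111)]
0.012 8 [301.0, 393.0, 250.0, np.float64(-0.015), np.float64(0.0), np.float64(0.1099)]
0.018 0 [316.0, 402.0, 237.0, np.float64(0.0), np.float64(0.0), np.float64(0.105)]
0.018 8 [307.0, 402.0, 252.0, np.float64(-0.0142), np.float64(0.0), np.float64(0.104)]
0.024 0 [325.0, 413.0, 241.0, np.float64(0.0), np.float64(0.0), np.float64(0.099)]
0.024 8 [313.0, 411.0, 254.0, np.float64(-0.0134), np.float64(0.0), np.float64(0.0981)]
```

Request:
apply_moves:
  targets:
    - {"translation":[0,0,-0.45],"twist":0,"hand":0.4}
    - {"translation":[0,0,-0.45],"twist":0,"hand":0.4}
    - {"translation":[0,0,-0.45],"twist":0,"hand":0.4}
    - {"translation":[0,0,-0.45],"twist":0,"hand":0.4}
    - {"translation":[0,0,0],"twist":0,"hand":0.4}

```text
time: 45.2
tool_pos: [0.3037, -0.2989, 0.2939]
tool_rot: [0.009, 0.847, 0.532, 0.0]
contact_force: [0.2, 0.7, -0.6]
gripper_width: 0.501
grasp_force: 71.4
```

```bash
python3 - <<'E'
from h import *
st(); brows("small_bottle"); g=cv2.cvtColor(grab_frame("wrist"),cv2.COLOR_RGB2GRAY); print([(q,int(g[q,316:326].mean())) for q in range(180,330,6)])
route([[.43,-.03,.29],[.3677,.2636,.28]],np.radians(-54.5),14)
E
```

```text
t 45.2 p [ 0.3037 -0.2989  0.2939] z [ 0.01   -0.0152 -0.9998] y [ 0.9004 -0.4348  0.0156] j [-0.952  -0.4857  2.0043 -0.0007  1.6049 -0.5021] w 0.501 g 71.4 F [ 0.2081  0.6897 -0.6379]
0.6 rows 296 408 cols 268 381
[(180, 67), (186, 69), (192, 68), (198, 67), (204, 154), (210, 153), (216, 154), (222, 154), (228, 154), (234, 156), (240, 156), (246, 155), (252, 157), (258, 156), (264, 158), (270, 157), (276, 157), (282, 155), (288, 156), (294, 155), (300, 111), (306, 157), (312, 187), (318, 209), (324, 210)]
twist/row 0.358 step 0.042562438658492
0 [0.43, -0.0, -0.01]
1 [0.42, -0.02, -0.0]
2 [0.43, -0.03, -0.01]
3 [0.42, -0.04, -0.01]
4 [0.42, -0.06, -0.01]
5 [0.42, -0.08, -0.0]
6 [0.41, -0.11, -0.01]
7 [0.26, -0.33, 0.02]
8 [0.25, -0.35, 0.01]
9 [0.23, -0.35, 0.01]
10 [0.23, -0.36, 0.02]
11 [0.21, -0.37, 0.01]
12 [0.19, -0.38, 0.02]
13 [0.19, -0.38, 0.01]
```

```bash
python3 - <<'E'
from h import *
from scipy.optimize import least_squares
g=cv2.cvtColor(grab_frame("wrist"),cv2.COLOR_RGB2GRAY)
for q in(190,200,206,215,230,250,270,290): print(q,[(c,int(g[q,c])) for c in range(250,400,8)])
p,M=pose()
def P(v,s,n,y=0):
    bx,bz,t=v; a=np.array([-np.sin(t),0,np.cos(t)]); nn=np.array([np.cos(t),0,np.sin(t)])
    return p+M@(np.array([bx,y,bz])+s*a+n*nn)
def f(v): return np.array([proj("wrist",P(v,.001,.021))[1]-302,proj("wrist",P(v,.001,-.021))[1]-407,proj("wrist",P(v,.08,.022))[1]-203,abs(proj("wrist",P(v,.001,0,.021))[0]-proj("wrist",P(v,.001,0,-.021))[0])-112])
r=least_squares(f,[0,-.015,0]); v=r.x; print(v[:2],np.degrees(v[2]),r.fun); print("mouth",M.T@(P(v,.12,0)-p))
print(recognise("wrist","small_bottle")[:1] and 0)
E
```

```text
190 [(250, 70), (258, 72), (266, 71), (274, 72), (282, 71), (290, 71), (298, 71), (306, 70), (314, 70), (322, 68), (330, 69), (338, 70), (346, 71), (354, 72), (362, 72), (370, 74), (378, 72), (386, 73), (394, 76)]
200 [(250, 73), (258, 73), (266, 74), (274, 71), (282, 72), (290, 71), (298, 71), (306, 70), (314, 70), (322, 65), (330, 64), (338, 66), (346, 66), (354, 62), (362, 58), (370, 64), (378, 67), (386, 59), (394, 63)]
206 [(250, 154), (258, 154), (266, 155), (274, 154), (282, 151), (290, 152), (298, 152), (306, 154), (314, 155), (322, 154), (330, 153), (338, 155), (346, 153), (354, 153), (362, 156), (370, 152), (378, 154), (386, 156), (394, 158)]
215 [(250, 155), (258, 154), (266, 156), (274, 157), (282, 156), (290, 155), (298, 155), (306, 155), (314, 153), (322, 155), (330, 156), (338, 154), (346, 156), (354, 154), (362, 155), (370, 156), (378, 156), (386, 156), (394, 155)]
230 [(250, 157), (258, 157), (266, 157), (274, 158), (282, 157), (290, 155), (298, 157), (306, 154), (314, 155), (322, 155), (330, 156), (338, 157), (346, 155), (354, 153), (362, 153), (370, 152), (378, 152), (386, 158), (394, 159)]
250 [(250, 155), (258, 157), (266, 155), (274, 158), (282, 157), (290, 156), (298, 156), (306, 155), (314, 154), (322, 157), (330, 156), (338, 158), (346, 155), (354, 159), (362, 157), (370, 160), (378, 158), (386, 156), (394, 157)]
270 [(250, 155), (258, 157), (266, 158), (274, 155), (282, 156), (290, 158), (298, 159), (306, 159), (314, 158), (322, 159), (330, 156), (338, 155), (346, 157), (354, 159), (362, 156), (370, 159), (378, 158), (386, 158), (394, 159)]
290 [(250, 156), (258, 155), (266, 156), (274, 159), (282, 157), (290, 154), (298, 159), (306, 159), (314, 157), (322, 158), (330, 155), (338, 156), (346, 158), (354, 159), (362, 157), (370, 157), (378, 158), (386, 157), (394, 154)]
[ 0.0043 -0.0169] -9.197987621950478 [  5.8169 -11.6908   5.5182  10.597 ]
mouth [ 0.0235 -0.      0.1015]
0
```

```bash
python3 - <<'E'
from h import *
from scipy.optimize import least_squares
f=grab_frame("wrist"); g=cv2.cvtColor(f,cv2.COLOR_RGB2GRAY)
print([(q,int(g[q,316:326].mean())) for q in list(range(292,326,2))+list(range(390,424,2))])
for q in (305,315,330,355,380,400): print(q,[(c,int(g[q,c])) for c in list(range(258,284,3))+list(range(366,392,3))])
p,M=pose()
def P(v,t,s,n,y=0):
    a=np.array([-np.sin(t),0,np.cos(t)]); nn=np.array([np.cos(t),0,np.sin(t)])
    return p+M@(np.array([v[0],y,v[1]])+s*a+n*nn)
for deg in range(0,61,10):
    t=np.radians(deg)
    F=lambda v:np.array([proj("wrist",P(v,t,.002,.021))[1]-301,proj("wrist",P(v,t,.001,-.0215))[1]-407,abs(proj("wrist",P(v,t,.001,0,.0215))[0]-proj("wrist",P(v,t,.001,0,-.0215))[0])-113])
    r=least_squares(F,[0,-.012]); v=r.x
    print(deg,v.round(4),r.fun.round(1),"height gap",round(.1075-v[1]-(.12*np.cos(t)+.0155*np.sin(t)),4),"side lower row",proj("wrist",P(v,t,.08,.022))[1].round(),"mouth",(M.T@(P(v,t,.12,0)-p)).round(4))
E
```

```text
[(292, 156), (294, 157), (296, 106), (298, 92), (300, 111), (302, 132), (304, 148), (306, 158), (308, 169), (310, 178), (312, 188), (314, 197), (316, 207), (318, 209), (320, 210), (322, 210), (324, 210), (390, 212), (392, 211), (394, 211), (396, 211), (398, 209), (400, 208), (402, 205), (404, 202), (406, 199), (408, 147), (410, 149), (412, 150), (414, 150), (416, 147), (418, 146), (420, 110), (422, 55)]
305 [(258, 94), (261, 93), (264, 92), (267, 79), (270, 66), (273, 94), (276, 141), (279, 144), (282, 148), (366, 154), (369, 143), (372, 134), (375, 128), (378, 75), (381, 57), (384, 76), (387, 86), (390, 85)]
315 [(258, 98), (261, 99), (264, 85), (267, 75), (270, 125), (273, 178), (276, 184), (279, 192), (282, 198), (366, 200), (369, 193), (372, 182), (375, 173), (378, 164), (381, 92), (384, 58), (387, 74), (390, 88)]
330 [(258, 101), (261, 87), (264, 86), (267, 84), (270, 137), (273, 179), (276, 188), (279, 197), (282, 203), (366, 208), (369, 198), (372, 187), (375, 177), (378, 165), (381, 93), (384, 57), (387, 58), (390, 57)]
355 [(258, 78), (261, 82), (264, 77), (267, 80), (270, 1
[... 653 characters left out ...]
r row 236.0 mouth [-0.0011 -0.      0.1102]
10 [-0.0025 -0.007 ] [ 1.8 -2.1  1.7] height gap -0.0063 side lower row 260.0 mouth [-0.0234  0.      0.1112]
20 [-0.0033 -0.0047] [-0.2  0.2 -0.2] height gap -0.0058 side lower row 283.0 mouth [-0.0444  0.      0.108 ]
30 [-0.0034 -0.0033] [-1.2  1.2 -1.1] height gap -0.0008 side lower row 306.0 mouth [-0.0634  0.      0.1006]
40 [-0.0026 -0.0031] [-1.1  1.1 -1. ] height gap 0.0087 side lower row 328.0 mouth [-0.0797  0.      0.0889]
50 [-0.001  -0.0039] [ 0.2 -0.2  0.2] height gap 0.0224 side lower row 351.0 mouth [-0.093  -0.      0.0732]
60 [ 0.001  -0.0058] [ 2.8 -2.5  2.3] height gap 0.0398 side lower row 374.0 mouth [-0.1029  0.      0.0542]
```

```bash
python3 - <<'E'
from h import *
st()
route([[.42,-.03,.29],[.303,.2174,.285]],np.radians(125.5),27)
E
```

```text
t 45.5 p [ 0.3015 -0.2958  0.2836] z [-0.0002 -0.0008 -1.    ] y [ 0.9005 -0.435   0.0001] j [-0.952  -0.4803  2.0173 -0.0006  1.6041 -0.502 ] w 0.504 g 71.4 F [-0.2135 -0.1849 -1.64  ]
twist/row -0.978 step 0.020919045378147923
0 [0.21, -0.01, -0.0]
1 [0.21, 0.02, -0.01]
2 [0.2, 0.03, -0.0]
3 [0.21, 0.06, -0.01]
4 [0.19, 0.07, -0.0]
5 [0.19, 0.09, -0.01]
6 [0.18, 0.11, -0.0]
7 [0.16, 0.13, -0.01]
8 [0.16, 0.14, -0.0]
9 [0.13, 0.16, -0.01]
10 [0.13, 0.17, -0.0]
11 [0.1, 0.18, -0.01]
12 [0.09, 0.19, 0.0]
13 [0.08, 0.19, -0.0]
14 [0.18, 0.09, 0.0]
15 [0.18, 0.12, 0.0]
16 [0.16, 0.13, 0.01]
17 [0.15, 0.14, 0.0]
18 [0.14, 0.16, 0.01]
19 [0.12, 0.17, -0.0]
20 [0.1, 0.19, 0.0]
21 [0.08, 0.19, 0.01]
22 [0.06, 0.2, 0.0]
23 [0.05, 0.2, 0.0]
24 [0.02, 0.21, 0.01]
25 [0.01, 0.21, 0.0]
26 [-0.02, 0.21, 0.01]
```

Request:
apply_moves:
  targets:
    - {"translation":[0.21,-0.01,0],"twist":-0.98,"hand":0.4}
    - {"translation":[0.21,0.02,0],"twist":-0.98,"hand":0.4}
    - {"translation":[0.2,0.03,0],"twist":-0.98,"hand":0.4}
    - {"translation":[0.21,0.06,0],"twist":-0.98,"hand":0.4}
    - {"translation":[0.19,0.07,0],"twist":-0.98,"hand":0.4}
    - {"translation":[0.19,0.09,0],"twist":-0.98,"hand":0.4}
    - {"translation":[0.18,0.11,0],"twist":-0.98,"hand":0.4}
    - {"translation":[0.16,0.13,0],"twist":-0.98,"hand":0.4}

```text
time: 46.3
tool_pos: [0.3699, -0.1428, 0.2837]
tool_rot: [0.001, 0.578, 0.816, -0.001]
contact_force: [-0.2, -0.1, -1.1]
gripper_width: 0.503
grasp_force: 71.3
```

Request:
apply_moves:
  targets:
    - {"translation":[0.16,0.14,0],"twist":-0.98,"hand":0.4}
    - {"translation":[0.13,0.16,0],"twist":-0.98,"hand":0.4}
    - {"translation":[0.13,0.17,0],"twist":-0.98,"hand":0.4}
    - {"translation":[0.1,0.18,0],"twist":-0.98,"hand":0.4}
    - {"translation":[0.09,0.19,0],"twist":-0.98,"hand":0.4}
    - {"translation":[0.08,0.19,0],"twist":-0.98,"hand":0.4}
    - {"translation":[0.18,0.09,0],"twist":-0.98,"hand":0.4}
    - {"translation":[0.18,0.12,0],"twist":-0.98,"hand":0.4}

```text
time: 47.1
tool_pos: [0.4006, 0.01, 0.283]
tool_rot: [-0.0, 0.222, 0.975, -0.002]
contact_force: [0.9, -0.0, -0.6]
gripper_width: 0.504
grasp_force: 71.2
```

Request:
apply_moves:
  targets:
    - {"translation":[0.16,0.13,0],"twist":-0.98,"hand":0.4}
    - {"translation":[0.15,0.14,0],"twist":-0.98,"hand":0.4}
    - {"translation":[0.14,0.16,0],"twist":-0.98,"hand":0.4}
    - {"translation":[0.12,0.17,0],"twist":-0.98,"hand":0.4}
    - {"translation":[0.1,0.19,0],"twist":-0.98,"hand":0.4}
    - {"translation":[0.08,0.19,0],"twist":-0.98,"hand":0.4}
    - {"translation":[0.06,0.2,0],"twist":-0.98,"hand":0.4}
    - {"translation":[0.05,0.2,0],"twist":-0.98,"hand":0.4}

```text
time: 47.9
tool_pos: [0.3282, 0.1601, 0.2824]
tool_rot: [-0.001, -0.167, 0.986, -0.002]
contact_force: [-0.2, 0.8, -1.1]
gripper_width: 0.501
grasp_force: 71.2
```

Request:
apply_moves:
  targets:
    - {"translation":[0.02,0.21,0],"twist":-0.98,"hand":0.4}
    - {"translation":[0.01,0.21,0],"twist":-0.98,"hand":0.4}
    - {"translation":[-0.02,0.21,0],"twist":-0.98,"hand":0.4}
    - {"translation":[0,0,0],"twist":0,"hand":0.4}

```text
time: 48.3
tool_pos: [0.3006, 0.2176, 0.2822]
tool_rot: [-0.001, -0.309, 0.951, -0.002]
contact_force: [0.3, 0.2, -0.6]
gripper_width: 0.502
grasp_force: 71.3
```

```bash
python3 - <<'E'
from h import *
st(); print(rel([.3029,.2174,.243])); brows("small_bottle")
f=grab_frame("wrist"); cv2.imwrite("pics/w9.png",f[:,:,::-1]); rec("wrist",("short_peg_foot","short_peg_tip","long_peg_foot","large_bottle","small_bottle"),1)
grab_frame("top"); rec("top",("large_bottle","small_bottle","short_peg_foot"),1)
g=cv2.cvtColor(f,cv2.COLOR_RGB2GRAY); print([(q,int(g[q,316:326].mean())) for q in list(range(200,326,6))+list(range(390,424,4))])
E
```

```text
t 48.3 p [0.3006 0.2176 0.2822] z [-0.0008 -0.0051 -1.    ] y [-0.5886  0.8084 -0.0036] j [ 0.4282 -0.6303  2.1147 -0.0043  1.6601 -1.7723] w 0.502 g 71.3 F [ 0.2657  0.2365 -0.6076]
[-0.019  -0.0132  0.3924]
0.73 rows 295 407 cols 268 382
wrist short_peg_foot [([0.372, 0.27, 0.059], 0.57)]
wrist short_peg_tip [([0.253, 0.315, 0.187], 0.64)]
wrist long_peg_foot [([0.33, 0.35, 0.06], 0.82)]
wrist large_bottle [([0.253, 0.313, 0.187], 0.66)]
wrist small_bottle [([0.298, 0.219, 0.29], 0.87)]
top large_bottle [([0.237, 0.291, 0.188], 0.52)]
top small_bottle [([0.243, 0.293, 0.186], 0.54)]
top short_peg_foot []
[(200, 152), (206, 152), (212, 153), (218, 152), (224, 152), (230, 152), (236, 132), (242, 61), (248, 124), (254, 129), (260, 109), (266, 78), (272, 129), (278, 108), (284, 128), (290, 125), (296, 74), (302, 91), (308, 118), (314, 145), (320, 157), (390, 162), (394, 161), (398, 161), (402, 159), (406, 156), (410, 142), (414, 127), (418, 141), (422, 39)]
```

Request:
apply_moves:
  targets:
    - {"translation":[-0.02,-0.01,0.3],"twist":0,"hand":0.4}
    - {"translation":[0,0,0.09],"twist":0,"hand":0.4}
    - {"translation":[0,0,0],"twist":0,"hand":0.4}

```text
time: 49.2
tool_pos: [0.3033, 0.2162, 0.243]
tool_rot: [-0.002, -0.308, 0.952, -0.003]
contact_force: [-0.4, 0.3, -0.7]
gripper_width: 0.504
grasp_force: 71.3
```

Request:
apply_moves:
  targets:
    - {"translation":[-0.05,0,0.087],"twist":0,"hand":0.4}
    - {"translation":[-0.05,0,0.087],"twist":0,"hand":0.4}
    - {"translation":[0,0,0],"twist":0,"hand":0.4}

```text
time: 49.5
tool_pos: [0.3123, 0.2226, 0.2265]
tool_rot: [-0.001, -0.308, 0.951, -0.002]
contact_force: [-1.7, -0.4, -1.9]
gripper_width: 0.506
grasp_force: 71.3
```

Request:
apply_moves:
  targets:
    - {"translation":[-0.03,0,0.05],"twist":0,"hand":0.4}
    - {"translation":[0,0,0],"twist":0,"hand":0.4}

```text
time: 49.7
tool_pos: [0.3149, 0.2243, 0.2221]
tool_rot: [0.0, -0.308, 0.951, -0.002]
contact_force: [-0.3, 0.1, -1.2]
gripper_width: 0.497
grasp_force: 71.3
```

Request:
apply_moves:
  targets:
    - {"translation":[-0.025,0,0.043],"twist":0,"hand":0.4}
    - {"translation":[0,0,0],"twist":0,"hand":0.4}

```text
time: 49.9
tool_pos: [0.3168, 0.2257, 0.2178]
tool_rot: [0.0, -0.308, 0.952, -0.002]
contact_force: [-0.9, -0.5, -1.5]
gripper_width: 0.506
grasp_force: 71.3
```

```bash
python3 - <<'E'
from h import *
st(); print(rel([.3375,.2421,.1695])); brows("small_bottle")
E
```

```text
t 49.9 p [0.3168 0.2257 0.2178] z [ 0.0016 -0.0044 -1.    ] y [-0.5854  0.8108 -0.0045] j [ 0.4302 -0.5478  2.1696 -0.0047  1.5201 -1.7657] w 0.506 g 71.3 F [-0.8993 -0.5363 -1.4961]
[-0.2645  0.0141  0.4827]
0.95 rows 296 408 cols 269 381
```

Request:
apply_moves:
  targets:
    - {"translation":[-0.03,0,0.05],"twist":0,"hand":0.508}
    - {"translation":[0,0,0],"twist":0,"hand":0.508}

```text
time: 50.2
tool_pos: [0.3197, 0.2283, 0.213]
tool_rot: [0.001, -0.308, 0.951, -0.001]
contact_force: [1.2, 3.0, -1.5]
gripper_width: 0.506
grasp_force: 34.2
```

Request:
apply_moves:
  targets:
    - {"translation":[-0.05,0,0.087],"twist":0,"hand":0.508}
    - {"translation":[0,0,0],"twist":0,"hand":0.508}

```text
time: 50.4
tool_pos: [0.3238, 0.2311, 0.2038]
tool_rot: [0.001, -0.308, 0.951, -0.001]
contact_force: [1.8, 4.5, -1.9]
gripper_width: 0.511
grasp_force: 34.0
```

```bash
python3 - <<'E'
from h import *
st(); print(rel([.3375,.2421,.1695])); brows("small_bottle")
E
```

```text
t 50.4 p [0.3238 0.2311 0.2038] z [ 0.0028 -0.0022 -1.    ] y [-0.5856  0.8106 -0.0035] j [ 0.4343 -0.5114  2.1696 -0.0032  1.4818 -1.7618] w 0.511 g 34.0 F [ 1.8474  4.5204 -1.8944]
[-0.1755  0.0103  0.3427]
0.81 rows 297 407 cols 269 382
```

Request:
apply_moves:
  targets:
    - {"translation":[-0.065,0.02,0.07],"twist":0,"hand":0.508}
    - {"translation":[0,0,0],"twist":0,"hand":0.508}

```text
time: 50.7
tool_pos: [0.327, 0.2352, 0.1958]
tool_rot: [-0.001, -0.308, 0.952, -0.003]
contact_force: [-0.3, 0.3, -0.1]
gripper_width: 0.508
grasp_force: 34.1
```

Request:
apply_moves:
  targets:
    - {"translation":[-0.05,0.01,0.08],"twist":0,"hand":0.508}
    - {"translation":[0,0,0],"twist":0,"hand":0.508}

```text
time: 50.9
tool_pos: [0.3304, 0.2391, 0.1878]
tool_rot: [-0.001, -0.308, 0.952, -0.003]
contact_force: [-0.6, -1.0, -1.4]
gripper_width: 0.509
grasp_force: 34.0
```

```bash
python3 - <<'E'
from h import *
st(); print(rel([.3375,.2421,.1695])); brows("small_bottle")
E
```

```text
t 50.9 p [0.3304 0.2391 0.1878] z [-0.0006 -0.006  -1.    ] y [-0.5853  0.8108 -0.0045] j [ 0.4468 -0.4621  2.1636 -0.0052  1.4432 -1.7487] w 0.509 g 34.0 F [-0.5559 -0.9915 -1.404 ]
[-0.0755 -0.0162  0.1829]
0.66 rows 296 408 cols 268 382
```

Request:
apply_moves:
  targets:
    - {"translation":[-0.045,0,0.08],"twist":0,"hand":0.508}
    - {"translation":[0,0,0],"twist":0,"hand":0.508}

```text
time: 51.2
tool_pos: [0.3344, 0.2419, 0.1804]
tool_rot: [-0.0, -0.308, 0.952, -0.002]
contact_force: [-0.2, 0.1, -1.3]
gripper_width: 0.509
grasp_force: 34.0
```

Request:
apply_moves:
  targets:
    - {"translation":[-0.03,0,0.05],"twist":0,"hand":0.508}
    - {"translation":[0,0,0],"twist":0,"hand":0.508}

```text
time: 51.4
tool_pos: [0.3369, 0.2437, 0.1758]
tool_rot: [-0.0, -0.308, 0.952, -0.002]
contact_force: [0.4, -0.9, -1.5]
gripper_width: 0.51
grasp_force: 34.0
```

Request:
apply_moves:
  targets:
    - {"translation":[-0.02,0,0.035],"twist":0,"hand":0.508}
    - {"translation":[0,0,0],"twist":0,"hand":0.508}

```text
time: 51.6
tool_pos: [0.3386, 0.2449, 0.1726]
tool_rot: [0.0, -0.308, 0.952, -0.002]
contact_force: [0.6, 0.1, -0.1]
gripper_width: 0.508
grasp_force: 34.0
```

Request:
apply_moves:
  targets:
    - {"translation":[-0.02,0,0.035],"twist":0,"hand":0.508}
    - {"translation":[0,0,0],"twist":0,"hand":0.508}

```text
time: 51.8
tool_pos: [0.3406, 0.2462, 0.1701]
tool_rot: [0.0, -0.308, 0.952, -0.002]
contact_force: [-1.9, -0.9, 0.9]
gripper_width: 0.513
grasp_force: 34.0
```

Request:
apply_moves:
  targets:
    - {"translation":[-0.02,0,0.035],"twist":0,"hand":0.508}
    - {"translation":[0,0,0],"twist":0,"hand":0.508}

```text
time: 52.0
tool_pos: [0.3413, 0.2466, 0.1703]
tool_rot: [-0.002, -0.308, 0.951, -0.003]
contact_force: [-17.4, -10.3, 25.1]
gripper_width: 0.508
grasp_force: 36.0
```

```bash
python3 - <<'E'
from h import *
st(); print(rel([.3375,.2421,.1695])); brows("small_bottle")
E
```

```text
t 52.0 p [0.3413 0.2466 0.1703] z [-0.002  -0.0078 -1.    ] y [-0.5859  0.8104 -0.0052] j [ 0.4523 -0.4026  2.1521 -0.0062  1.3974 -1.7433] w 0.508 g 36.0 F [-17.3904 -10.2527  25.1134]
[ 0.0572 -0.014   0.008 ]
0.9 rows 296 407 cols 269 382
```

Request:
apply_moves:
  targets:
    - {"translation":[0,0,0],"twist":0,"hand":0.54}
    - {"translation":[0,0,0],"twist":0,"hand":0.64}
    - {"translation":[0,0,-0.1],"twist":0,"hand":0.68}
    - {"translation":[0,0,-0.4],"twist":0,"hand":0.7}
    - {"translation":[0,0,-0.45],"twist":0,"hand":0.7}
    - {"translation":[0,0,-0.45],"twist":0,"hand":0.7}
    - {"translation":[0,0,0],"twist":0,"hand":0.7}
    - {"translation":[0,0,0],"twist":0,"hand":0.7}

```text
time: 52.9
tool_pos: [0.3423, 0.2481, 0.3079]
tool_rot: [0.002, -0.308, 0.952, -0.002]
contact_force: [-0.6, -0.0, -0.3]
gripper_width: 0.704
grasp_force: 0.0
```

```bash
python3 - <<'E'
from h import *
st(); f=snap("wrist","w10"); g=cv2.cvtColor(f,cv2.COLOR_RGB2GRAY)
d=regions_of("wrist","small_bottle")[0]; m=d["pixels"]; a=np.argwhere(m); print(d["score"],a.min(0),a.max(0)); rec("wrist",("small_bottle","large_bottle","tray_front"))
for r in range(a[:,0].min(),a[:,0].max(),10): c=np.where(m[r])[0]; print(r,c.min(),c.max(),end="; ")
cc=int(np.median(a[:,1])); print(cc,[(r,int(g[r,cc-4:cc+4].mean())) for r in range(a[:,0].min()-10,a[:,0].max()+15,5)])
rx=np.array([.814,.581,0]); zz=np.array([0,0,1.])
def pr(F,Ltot,h,body):
  for L in(30,35,40,45):
    t=np.radians(L);u=-np.sin(t)*rx+np.cos(t)*zz; nn=np.cos(t)*rx+np.sin(t)*zz; B=F+Ltot*u
    print(L,"low",proj("wrist",B-h*nn).round(),"up",proj("wrist",B+h*nn).round(),"shoulder",proj("wrist",B+h*nn-body*u).round(),"mid",B.round(3))
pr(np.array([.3888,.2787,.0689]),.12,.021,.08)
grab_frame("top"); rec("top",("small_bottle","large_bottle","wash_bottle","hole_punch","pot"))
grab_frame("scene"); rec("scene",("wash_bottle","pot"),1)
E
```

```text
t 52.9 p [0.3423 0.2481 0.3079] z [ 0.0053 -0.0026 -1.    ] y [-0.5853  0.8108 -0.0053] j [ 0.4537 -0.4881  1.9831 -0.0047  1.643  -1.7427] w 0.704 g 0.0 F [-0.5803 -0.0213 -0.2843]
0.94 [181 295] [271 354]
wrist small_bottle [([0.33, 0.245, 0.166], 0.57)]
wrist large_bottle [([0.265, 0.318, 0.184], 0.82)]
wrist tray_front [([0.362, 0.314, 0.007], 0.84)]
181 308 346; 191 297 353; 201 296 353; 211 295 354; 221 295 353; 231 296 352; 241 299 351; 251 301 350; 261 307 343; 325 [(171, 158), (176, 158), (181, 99), (186, 148), (191, 149), (196, 149), (201, 151), (206, 151), (211, 152), (216, 153), (221, 155), (226, 164), (231, 154), (236, 132), (241, 131), (246, 131), (251, 130), (256, 128), (261, 125), (266, 124), (271, 123), (276, 112), (281, 124)]
30 low [324. 207.] up [323. 265.] shoulder [324. 279.] mid [0.34  0.244 0.173]
35 low [324. 195.] up [323. 250.] shoulder [324. 275.] mid [0.333 0.239 0.167]
40 low [324. 184.] up [324. 235.] shoulder [324. 270.] mid [0.326 0.234 0.161]
45 low [324. 174.] up [324. 221.] shoulder [324. 266.] mid [0.32  0.229 0.154]
top small_bottle [([0.336, 0.228, 0.166], 0.42)]
top large_bottle [([0.261, 0.312, 0.191], 0.89)]
top wash_bottle [([0.368, -0.542, 0.128], 0.62), ([0.515, -0.167, 0.062], 0.17)]
top hole_punch [([0.472, 0.567, 0.05], 0.78)]
top pot [([0.519, -0.166, 0.059], 0.72)]
scene wash_bottle [([0.347, -0.58, 0.095], 0.78)]
scene pot [([0.509, -0.182, 0.053], 0.58)]
```

```bash
python3 -c "
from plant import *
print(job_done())"
```

```text
the job is handed in; nothing more can be done
None
```

The tray is fully home and both bottles sit neck down on their collars, the large one on the long peg and the small one on the short. The job was handed in at about 53 s and no verdict came back. The large bottle was dropped once and the small one more than once, an early reach test took joint 3 to 0.0549 rad (its limit is given as 0.06), and the closed fingers once pressed down with about 40 N.

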